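# Weigh the jar from behind the reagent bottles

## Task

First move all three bottles off the white stand into the steel tray, standing, then fetch the amber jar from behind where they stood and set it in the middle of the balance pan. Only then put the bottles back on the stand, each on the white circle of the pad that matches its cap (they may have been standing mixed up). Keep the bottles and the jar upright throughout and leave the glass beaker where it stands.

Things in the scene. Friction and masses are not known exactly. Their poses are not given: they have to be found in the camera images.
- bottle_red: loose upright white round bottle with a red cap and a red band, about 0.18 kg: body 48 mm in diameter with straight sides to 103 mm, shoulder to 115 mm, cap 34 mm in diameter to the top at 140 mm. Origin: centre of its underside, z up; yaw means nothing. At the start it stands on one of the three pads, any colour
- bottle_blue: loose upright white round bottle with a blue cap and a blue band, about 0.18 kg: body 48 mm in diameter with straight sides to 103 mm, shoulder to 115 mm, cap 34 mm in diameter to the top at 140 mm. Origin: centre of its underside, z up; yaw means nothing. At the start it stands on one of the three pads, any colour
- bottle_yellow: loose upright white round bottle with a yellow cap and a yellow band, about 0.18 kg: body 48 mm in diameter with straight sides to 103 mm, shoulder to 115 mm, cap 34 mm in diameter to the top at 140 mm. Origin: centre of its underside, z up; yaw means nothing. At the start it stands on one of the three pads, any colour
- jar: loose upright amber glass jar with a black lid, about 0.09 kg, round: body 43 mm in diameter to 34 mm, lid 32 mm in diameter to the top at 44 mm; standing directly on the white stand in the row behind (beyond, seen from the robot) the bottles, its axis 52 mm behind their row. Origin: centre of its underside, z up
- pad_red: fixed red pad, 4 mm thick, on a white stand (170 x 250 mm, top 12 mm above the bench). Origin: its underside, under the centre of its white circle (56 mm diameter) where a bottle stands. Surface 16 mm above the bench; 66 mm wide in y, from 30 mm behind (+x) to 62 mm before (-x) the circle's centre. The three lie in a row along y, 76 mm apart, with one common yaw; +x points to the jar's side
- pad_blue: fixed blue pad, 4 mm thick, on a white stand (170 x 250 mm, top 12 mm above the bench). Origin: its underside, under the centre of its white circle (56 mm diameter) where a bottle stands. Surface 16 mm above the bench; 66 mm wide in y, from 30 mm behind (+x) to 62 mm before (-x) the circle's centre. The three lie in a row along y, 76 mm apart, with one common yaw; +x points to the jar's side
- pad_yellow: fixed yellow pad, 4 mm thick, on a white stand (170 x 250 mm, top 12 mm above the bench). Origin: its underside, under the centre of its white circle (56 mm diameter) where a bottle stands. Surface 16 mm above the bench; 66 mm wide in y, from 30 mm behind (+x) to 62 mm before (-x) the circle's centre. The three lie in a row along y, 76 mm apart, with one common yaw; +x points to the jar's side
- tray: fixed open steel tray, outer size 120 mm (x) x 240 mm (y), walls 4 mm thick and 20 mm high, floor 4 mm thick; it is the side area, to the left or right of the stand. Origin: centre of its underside, on the bench. Three bottles fit in a row along y, 75 mm apart
- pan (a point): centre of the upper surface of the balance's round steel pan, 104 mm in diameter, 58 mm above the bench, fixed; the white balance body (200 mm in x, 160 mm in y, 50 mm high) reaches 130 mm towards -x and 70 mm towards +x of this point; tray and balance stand on either side of the stand
- beaker: loose empty glass beaker, 68 mm across the rim, 85 mm tall, standing on the bench behind the tray or behind the balance; a bystander. A closed blue-and-white slide box (102 x 87 x 35 mm) stands behind the other one. Origin: centre of its underside
Things that resemble listed ones, but are neither listed nor needed, are in the scene too. Of the things like the jar, leave any that is yellow; of the rest the smaller one is meant.

How it is judged:
By the outcome, as a careful person would: the job done as asked, in the order asked, and still so for the second after the job is handed in, with the robot touching nothing.
It also fails if it takes over 147 s, if anything falls off the work surface, if the arm or the gripper's body presses on something with over 40 N, if the wrist force passes 120 N, or if a joint passes its speed limit or range.

## Robot

A 6-joint arm with a two-finger parallel gripper is mounted at the origin on the work surface. World frame = base frame: x ahead of the robot, y to its left, z up, the work surface at z = 0. Lengths are in mm, angles in rad, forces in N, time in s.
With the tool pointing down it reaches from about 275 to 750 mm from the base axis. Payload 10.2 kg.
Tool frame: the origin (TCP) lies at the very end of the fingers, on their centre line; the grasp point (between the pads) lies 19 mm behind it; z points along the fingers, y is the line along which they close (so a half turn about z gives the same grasp; the last joint's range is limited). The gripper opens to 88 mm and grips with 3 to 60 N. Pads are 18 mm wide; open, the fingers measure 123 mm over their backs; the gripper's body (75 mm by 187 mm) begins 45 mm behind the grasp point.
Start: joints at [0.942, 0.313, 1.498, -0, 1.331, -0.223], TCP at [207.259, 482.364, 238.72] pointing down, gripper open.
Joint ranges: [-2.94, 2.94], [-0.97, 2.17], [0.19, 2.56], [-1.23, 4.37], [0.02, 3.11], [-2.88, 2.88]. Speed limits (rad/s): [2.39, 2.39, 3.01, 3.14, 3.14, 3.14].

## Interface

Orientations are given as a 3x3 rotation matrix whose columns are the frame's x, y, z axes.
In Python, from plant import env gives the robot as it stands.
- The arm moves only by the shell command python3 -m creep 'ROWS'. ROWS is JSON, a list of rows, each an object with "hand": the finger opening in m, from 0 to 0.0881; "offset": the shift along the tool's x, y, z in m, a list of three; "delta_rot": the turn, a rotation vector about the tool's x, y, z in rad, a list of three. A call has 1 to 10 rows; each row shifts and turns the commanded pose from where the row before left it, along the tool's axes as they then stand; what a row does not reach is not made up. A row lasts 1/12 s, in which the tool goes at most 41.7 mm and 7.16 degrees, less where a joint would pass 70% of its speed; a pose out of reach is approached as far as the arm can. A call is refused whole if a number of a shift passes 0.0417 or a number of a turn 0.125, either way. A call with a gripper value outside its range is refused whole. The fingers move at their own pace and stop on an object; the grip force is fixed at half the most. Time passes only in rows, so rows that do not move let the fingers close. It gives the time, the measured TCP pose, the force, the opening and the grip force at its end, in the units of the state.
- env.get_obs(): the state, without advancing time (a new reading comes with each control period).
- env.read_camera(name): name is "scene" or "top"; returns the picture (384x512x3 uint8, blue, green, red); there is no depth.
- env.camera_info(name): a dict with "vertical_fov" (degrees; the focal length in pixels is half the picture's height over the tangent of half this angle, whatever the lens; pixels are square), "cx", "cy" (the principal point, pixels), "extrinsics" (4x4, takes a point from camera to world coordinates). Camera axes: x right, y down, z forward; pixel columns grow to the right and rows downward; lengths in mm; the calibration is good to about 2 mm. A picture is of the moment at which its call begins. camera_info takes no time and is no camera call.
- env.job_done(): hands the job in; it is judged then, once.
Trained networks look in the newest picture that a camera, given by its name, has taken for a name from the list of things; names that differ only in an ending like _2 or _b are one class to them, and where a whole thing is asked for, a point or a joint stands for the part that bears it (a point fixed in the world has none). Each returns a list of dicts, best first, with "p" (0 to 1); they miss things now and then, are a little off and sometimes report something else, mostly with a low value. They report only what shows in the picture. A call takes as long as a camera call. They do not tell look-alikes from the thing itself.
- env.boxes_of(camera, thing): "point" ([x, y, z] in mm, in world coordinates, good to about 4 mm: the middle of the surface that is visible of it).
- env.silhouettes(camera, thing): "region" (384x512 bool, what is visible of it).
- env.spot_point(camera, thing): "point" ([x, y, z] in mm, in world coordinates, good to about 4 mm: a listed point, or the origin of a listed thing).
The state is a dict: "clock": time; "joint_pos": joint angles; "joint_vel": joint speeds; "joint_torque": joint torques, N m; "position": TCP position; "tcp_rot": TCP orientation; "contact_force": force on the tool from outside, world axes, zero at the start; "torque": the same for the moment, N m; "finger_gap": opening from 0.0 (shut) to 1.0 (fully open); "finger_force": force on a finger pad.
Only numpy, scipy, OpenCV 4.12 (cv2) and the standard library are available. Lean on these libraries where they do the work, as an engineer would, in place of code of your own. Each camera call takes 0.05 s, during which the arm holds its last target. There are 200 camera calls.

## Working session

There is one attempt and no reset: what is moved stays moved. The work goes in short steps, Python scripts to look and compute and a shell command to move; the robot and the scene stay as the last step left them, time stands still between calls to the robot, and variables do not carry over. Pictures are saved under pics/ and viewed, at most 14 in all, crops included, and the job is handed in when it is done.

```bash
mkdir -p pics; python3 - <<'E'
from plant import env
import cv2,numpy as np
o=env.get_obs();print(o['clock'],o['position'],o['tcp_rot'],o['finger_gap'])
for c in['scene','top']:
    im=env.read_camera(c);cv2.imwrite(f'pics/{c}0.png',im)
    for t in['bottle_red','bottle_blue','bottle_yellow','jar','pad_red','pad_blue','pad_yellow','tray','pan','beaker']:
        try:print(c,t,[(np.round(d['point']).tolist(),round(d['p'],2)) for d in env.spot_point(c,t)])
        except Exception as e:print(c,t,e)
E
```

```text
0.0 [207.11957944 482.14665854 238.17700809] [[-9.18792300e-01  3.94740655e-01 -7.24036518e-04]
 [ 3.94741237e-01  9.18791747e-01 -1.04003366e-03]
 [ 2.54695210e-04 -1.24138199e-03 -9.99999197e-01]] 0.9966189589910888
scene bottle_red [([552.0, 16.0, 17.0], 0.64)]
scene bottle_blue [([538.0, -61.0, 14.0], 0.64)]
scene bottle_yellow [([562.0, 90.0, 13.0], 0.77)]
scene jar [([607.0, 37.0, 15.0], 0.88), ([713.0, -27.0, 3.0], 0.81)]
scene pad_red [([607.0, 36.0, 14.0], 0.58), ([564.0, 90.0, 14.0], 0.44)]
scene pad_blue [([564.0, 87.0, 15.0], 0.83), ([551.0, 13.0, 20.0], 0.31)]
scene pad_yellow [([539.0, -65.0, 14.0], 0.68)]
scene tray [([490.0, 348.0, -1.0], 0.82)]
scene pan [([515.0, -380.0, 60.0], 0.95)]
scene beaker [([709.0, -319.0, 5.0], 0.89), ([513.0, -382.0, 57.0], 0.19)]
top bottle_red [([554.0, 15.0, 15.0], 0.56)]
top bottle_blue [([533.0, -56.0, 19.0], 0.71), ([560.0, 92.0, 14.0], 0.71)]
top bottle_yellow [([562.0, 87.0, 10.0], 0.6)]
top jar [([741.0, 171.0, 2.0], 0.64), ([716.0, -28.0, 1.0], 0.6), ([605.0, 40.0, 11.0], 0.51)]
top pad_red [([551.0, 15.0, 15.0], 0.88)]
top pad_blue [([561.0, 89.0, 10.0], 0.87), ([516.0, -378.0, 57.0], 0.18)]
top pad_yellow [([537.0, -59.0, 10.0], 0.65)]
top tray [([491.0, 355.0, 3.0], 0.58)]
top pan [([515.0, -377.0, 54.0], 0.6)]
top beaker [([713.0, -323.0, 4.0], 0.6), ([549.0, 16.0, 15.0], 0.48)]
```

```bash
ls; python3 -m creep --help | head -20
```

```text
picsinvalid input: not JSON, or not a number
```

View pics/scene0.png

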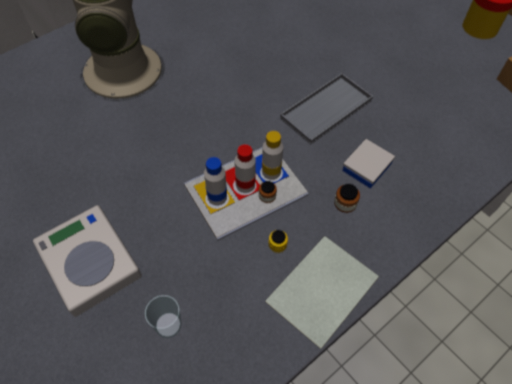

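View pics/top0.png

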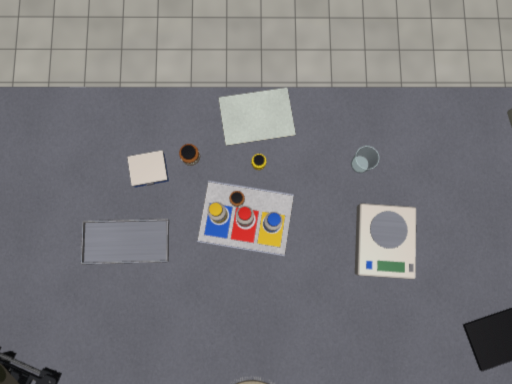

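The top view shows the yellow bottle on the blue pad (218,212), red on red (245,217) and blue on yellow (273,222). The target jar is at (237,198); the larger amber jar (189,153) and the yellow jar (259,160) are decoys. Next I refine the positions by triangulating the cap colours.

```bash
cat > h.py <<'E'
from plant import env
import cv2,numpy as np
def ray(c,u,v):
    i=env.camera_info(c);f=192/np.tan(np.radians(i['vertical_fov'])/2);T=np.array(i['extrinsics'])
    d=T[:3,:3]@np.array([(u-i['cx'])/f,(v-i['cy'])/f,1]);return T[:3,3],d/np.linalg.norm(d)
def atz(c,u,v,z):
    o,d=ray(c,u,v);return o+d*(z-o[2])/d[2]
def proj(c,p):
    i=env.camera_info(c);f=192/np.tan(np.radians(i['vertical_fov'])/2);T=np.linalg.inv(np.array(i['extrinsics']))
    q=T[:3,:3]@np.array(p)+T[:3,3];return f*q[0]/q[2]+i['cx'],f*q[1]/q[2]+i['cy']
def blobs(im,name,lo=20):
    h=cv2.cvtColor(im,cv2.COLOR_BGR2HSV);H,S,V=cv2.split(h)
    R={'red':(H<8)|(H>172),'blue':(H>105)&(H<125),'yellow':(H>18)&(H<32)}[name]
    m=(R&(S>150)&(V>70)).astype(np.uint8)
    n,_,st,ce=cv2.connectedComponentsWithStats(m)
    return [(np.round(ce[k],1).tolist(),int(st[k,4]),st[k,:4].tolist()) for k in range(1,n) if st[k,4]>lo]
E
python3 - <<'E'
from h import *
print({k:v for k,v in env.camera_info('top').items()})
for c in['scene','top']:
    im=cv2.imread(f'pics/{c}0.png')
    for n in['red','blue','yellow']:print(c,n,blobs(im,n))
E
```

```text
{'vertical_fov': 46.936376826628354, 'cx': 257.40855758615646, 'cy': 194.18675817040724, 'extrinsics': array([[-7.54911428e-03, -9.87623207e-01,  1.56663373e-01,
         4.21803304e+02],
       [-9.99773036e-01,  4.33317932e-03, -2.08590711e-02,
         3.47559151e+00],
       [ 1.99220522e-02, -1.56785284e-01, -9.87431763e-01,
         1.26847703e+03],
       [ 0.00000000e+00,  0.00000000e+00,  0.00000000e+00,
         1.00000000e+00]])}
scene red [([500.7, 1.5], 90, [487, 0, 25, 5]), ([244.3, 150.6], 157, [237, 144, 15, 14]), ([232.3, 180.6], 188, [226, 168, 20, 31]), ([256.9, 186.1], 32, [254, 180, 7, 12])]
scene blue [([258.5, 165.4], 111, [255, 155, 10, 27]), ([213.0, 163.3], 161, [206, 157, 15, 13]), ([284.1, 174.2], 27, [282, 170, 6, 9]), ([91.1, 218.4], 39, [88, 215, 7, 8])]
scene yellow [([273.0, 136.9], 158, [266, 131, 15, 13]), ([203.5, 194.1], 178, [195, 181, 24, 32]), ([229.8, 200.0], 39, [226, 192, 8, 14]), ([277.5, 243.6], 194, [269, 232, 19, 20])]
top red [([244.4, 213.0], 127, [238, 207, 13, 13]), ([255.8, 214.0], 24, [254, 211, 4, 10]), ([242.9, 233.0], 305, [231, 219, 25, 23])]
top blue [([229.2, 209.0], 21, [226, 206, 6, 8]), ([273.4, 218.9], 120, [268, 213, 12, 13]), ([216.4, 228.7], 291, [205, 217, 25, 21]), ([368.5, 264.5], 24, [367, 262, 4, 6])]
top yellow [([258.5, 162.6], 99, [252, 154, 14, 16]), ([215.2, 209.0], 130, [209, 203, 13, 13]), ([269.0, 235.4], 331, [258, 212, 25, 34])]
```

```bash
python3 - <<'E'
import cv2
a=cv2.imread('pics/top0.png')[165:275,70:300]
b=cv2.imread('pics/scene0.png')[125:240,180:320]
cv2.imwrite('pics/ctop.png',cv2.resize(a,None,fx=3.4,fy=3.4,interpolation=cv2.INTER_CUBIC))
E
```

```text
(no output)
```

View pics/ctop.png

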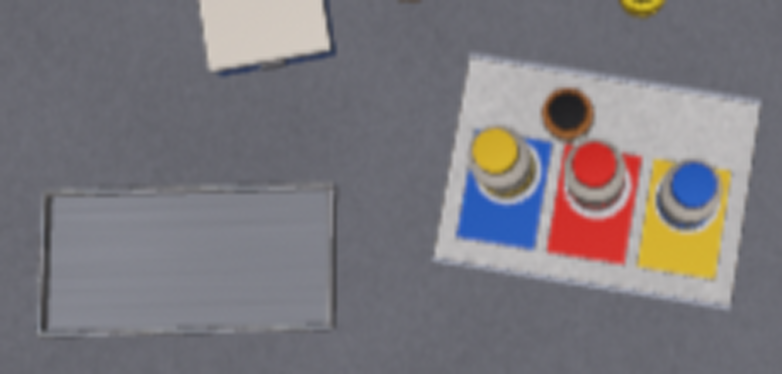

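```bash
python3 - <<'E'
from h import *
caps={'red':((244.3,150.6),(244.4,213.0)),'blue':((213,163.3),(273.4,218.9)),'yellow':((273,136.9),(215.2,209))}
for n,(s,t) in caps.items():
    o1,d1=ray('scene',*s);o2,d2=ray('top',*t)
    A=np.stack([d1,-d2],1);k=np.linalg.lstsq(A,o2-o1,rcond=None)[0]
    print(n,'tri',((o1+k[0]*d1+o2+k[1]*d2)/2).round(1),'z152: top',atz('top',*t,152).round(1),'scene',atz('scene',*s,148).round(1))
def cr(L,z):
    P=np.array([atz('top',u/3.4+70-.35,v/3.4+165-.35,z)[:2] for u,v in L]);print(P.round(1).tolist(),P.mean(0).round(1));return P
P=cr([(45,192),(333,184),(333,328),(40,334)],20)
P=cr([(470,53),(760,102),(730,308),(435,260)],12)
print(np.linalg.norm(P-np.roll(P,1,0),axis=1))
P=cr([(457,240),(537,250),(548,252),(627,265),(640,270),(716,280)],16)
cr([(568,111)],54)
r={n:[] for n in ['pan','jar','tray','beaker']}
for n in r:
    for c in['top','scene']:
        env.read_camera(c)
        print(n,c,[d['point'].round() if hasattr(d['point'],'round') else np.round(d['point']) for d in env.spot_point(c,n)])
E
```

```text
red tri [550.9  13.8 154. ] z152: top [550.7  13.3 152. ] scene [547.6  17.3 148. ]
blue tri [535.2 -59.8 154.1] z152: top [535.3 -60.2 152. ] scene [531.5 -57.2 148. ]
yellow tri [561.5  87.8 154. ] z152: top [561.3  87.3 152. ] scene [558.3  92.  148. ]
[[545.4, 468.1], [550.7, 231.2], [432.5, 228.3], [429.5, 465.9]] [489.5 348.4]
[[662.5, 119.5], [619.3, -126.2], [446.6, -97.7], [487.8, 146.8]] [554.1  10.6]
[176.85151586 249.45757986 175.10632379 247.96782963]
[[504.0, 128.4], [495.3, 62.1], [493.6, 52.9], [482.4, -12.5], [478.2, -23.3], [469.6, -86.2]] [487.2  20.2]
[[606.0, 35.3]] [606.   35.3]
pan top [array([ 514., -380.,   56.])]
pan scene [array([ 517., -386.,   55.])]
jar top [array([607.,  39.,  15.]), array([715., -28.,   1.]), array([739., 174.,   2.]), array([536., -60.,  12.])]
jar scene [array([605.,  36.,  13.]), array([733., 179.,   4.]), array([717., -29.,   1.])]
tray top [array([489., 355.,   1.])]
tray scene [array([492., 348.,   1.])]
beaker top [array([ 711., -325.,    4.]), array([563.,  88.,   9.])]
beaker scene []
```

```bash
R='{"hand":0.0881,"offset":[0,0,0],"delta_rot":[0,0,0.1165]}'; python3 -m creep '[{"hand":0.0881,"offset":[0,0,0],"delta_rot":[0,0,0.1165]},{"hand":0.0881,"offset":[0,0,0],"delta_rot":[0,0,0.1165]},{"hand":0.0881,"offset":[0,0,0],"delta_rot":[0,0,0.1165]},{"hand":0.0881,"offset":[0,0,0],"delta_rot":[0,0,0.1165]},{"hand":0.0881,"offset":[0,0,0],"delta_rot":[0,0,0.1165]},{"hand":0.0881,"offset":[0,0,0],"delta_rot":[0,0,0.1165]},{"hand":0.0881,"offset":[0,0,0],"delta_rot":[0,0,0.1165]},{"hand":0.0881,"offset":[0,0,0],"delta_rot":[0,0,0.1165]},{"hand":0.0881,"offset":[0,0,0],"delta_rot":[0,0,0.1165]},{"hand":0.0881,"offset":[0,0,0],"delta_rot":[0,0,0.1165]}]'; python3 -m creep '[{"hand":0.0881,"offset":[0,0,0],"delta_rot":[0,0,0]},{"hand":0.0881,"offset":[0,0,0],"delta_rot":[0,0,0]}]'
```

```text
clock: 2.73
position: [207.3, 482.3, 238.7]
tcp_rot: [[0.006, 1.0, -0.0], [1.0, -0.006, -0.0], [-0.0, -0.0, -1.0]]
contact_force: [0.6, 0.3, 0.0]
finger_gap: 1.001
finger_force: 0.0
clock: 2.9
position: [207.2, 482.4, 238.7]
tcp_rot: [[-0.003, 1.0, -0.0], [1.0, 0.003, 0.0], [0.0, -0.0, -1.0]]
contact_force: [0.0, 0.0, -0.1]
finger_gap: 1.001
finger_force: 0.0
```

```bash
python3 -m creep '[{"hand":0.0881,"offset":[-0.0282,0.0253,0],"delta_rot":[0,0,0]},{"hand":0.0881,"offset":[-0.0282,0.0253,0],"delta_rot":[0,0,0]},{"hand":0.0881,"offset":[-0.0282,0.0253,0],"delta_rot":[0,0,0]},{"hand":0.0881,"offset":[-0.0282,0.0253,0],"delta_rot":[0,0,0]},{"hand":0.0881,"offset":[-0.0282,0.0253,0],"delta_rot":[0,0,0]},{"hand":0.0881,"offset":[-0.0282,0.0253,0],"delta_rot":[0,0,0]},{"hand":0.0881,"offset":[-0.0282,0.0253,0],"delta_rot":[0,0,0]},{"hand":0.0881,"offset":[-0.0282,0.0253,0],"delta_rot":[0,0,0]},{"hand":0.0881,"offset":[-0.0282,0.0253,0],"delta_rot":[0,0,0]},{"hand":0.0881,"offset":[-0.0282,0.0253,0],"delta_rot":[0,0,0]}]'; python3 -m creep '[{"hand":0.0881,"offset":[-0.0282,0.0253,0],"delta_rot":[0,0,0]},{"hand":0.0881,"offset":[-0.0282,0.0253,0],"delta_rot":[0,0,0]},{"hand":0.0881,"offset":[-0.0282,0.0253,0],"delta_rot":[0,0,0]},{"hand":0.0881,"offset":[-0.0282,0.0253,0],"delta_rot":[0,0,0]},{"hand":0.0881,"offset":[0,0,0],"delta_rot":[0,0,0]},{"hand":0.0881,"offset":[0,0,0],"delta_rot":[0,0,0]}]'
```

```text
clock: 3.73
position: [461.2, 198.7, 238.9]
tcp_rot: [[-0.004, 1.0, 0.0], [1.0, 0.004, 0.0], [0.0, 0.0, -1.0]]
contact_force: [0.9, 0.6, 0.3]
finger_gap: 1.001
finger_force: 0.0
clock: 4.23
position: [562.0, 86.2, 238.1]
tcp_rot: [[-0.001, 1.0, -0.001], [1.0, 0.001, 0.0], [0.0, -0.001, -1.0]]
contact_force: [-0.1, 0.0, -0.0]
finger_gap: 1.001
finger_force: 0.0
```

```bash
python3 -m creep '[{"hand":0.0881,"offset":[0.0015,0,0.03],"delta_rot":[0,0,0]},{"hand":0.0881,"offset":[0,0,0.03],"delta_rot":[0,0,0]},{"hand":0.0881,"offset":[0,0,0.03],"delta_rot":[0,0,0]},{"hand":0.0881,"offset":[0,0,0.025],"delta_rot":[0,0,0]},{"hand":0.0881,"offset":[0,0,0.015],"delta_rot":[0,0,0]},{"hand":0.0881,"offset":[0,0,0.01],"delta_rot":[0,0,0]},{"hand":0.0881,"offset":[0,0,0],"delta_rot":[0,0,0]},{"hand":0.0881,"offset":[0,0,0],"delta_rot":[0,0,0]}]'; python3 -m creep '[{"hand":0.04,"offset":[0,0,0],"delta_rot":[0,0,0]},{"hand":0.04,"offset":[0,0,0],"delta_rot":[0,0,0]},{"hand":0.04,"offset":[0,0,0],"delta_rot":[0,0,0]},{"hand":0.04,"offset":[0,0,0],"delta_rot":[0,0,0]},{"hand":0.04,"offset":[0,0,0],"delta_rot":[0,0,0]},{"hand":0.04,"offset":[0,0,0],"delta_rot":[0,0,0]}]'
```

```text
clock: 4.9
position: [561.5, 89.6, 99.4]
tcp_rot: [[-0.002, 1.0, 0.001], [1.0, 0.002, 0.0], [0.0, 0.001, -1.0]]
contact_force: [0.1, -0.4, 0.0]
finger_gap: 1.0
finger_force: 0.0
clock: 5.4
position: [561.5, 89.1, 98.9]
tcp_rot: [[-0.0, 1.0, 0.0], [1.0, 0.0, 0.0], [0.0, 0.0, -1.0]]
contact_force: [0.3, 0.1, 0.1]
finger_gap: 0.567
finger_force: 0.0
```

```bash
python3 -m creep '[{"hand":0.04,"offset":[0,0,0],"delta_rot":[0,0,0]},{"hand":0.04,"offset":[0,0,0],"delta_rot":[0,0,0]},{"hand":0.04,"offset":[0,0,0],"delta_rot":[0,0,0]},{"hand":0.04,"offset":[0,0,0],"delta_rot":[0,0,0]}]';  python3 -m creep '[{"hand":0.04,"offset":[0,0,-0.01],"delta_rot":[0,0,0]},{"hand":0.04,"offset":[0,0,-0.02],"delta_rot":[0,0,0]},{"hand":0.04,"offset":[0,0,-0.025],"delta_rot":[0,0,0]},{"hand":0.04,"offset":[0,0,-0.02],"delta_rot":[0,0,0]},{"hand":0.04,"offset":[0,0,-0.005],"delta_rot":[0,0,0]},{"hand":0.04,"offset":[0,0,0],"delta_rot":[0,0,0]}]'
```

```text
clock: 5.73
position: [561.6, 89.0, 98.8]
tcp_rot: [[-0.0, 1.0, 0.0], [1.0, 0.0, -0.0], [-0.0, 0.0, -1.0]]
contact_force: [0.5, 0.4, 1.2]
finger_gap: 0.541
finger_force: 30.0
clock: 6.23
position: [561.8, 89.1, 180.0]
tcp_rot: [[-0.0, 1.0, 0.002], [1.0, 0.0, -0.0], [-0.0, 0.002, -1.0]]
contact_force: [0.8, -0.6, -2.5]
finger_gap: 0.539
finger_force: 30.0
```

```bash
python3 -m creep '[{"hand":0.04,"offset":[0.014,-0.003,0],"delta_rot":[0,0,0]},{"hand":0.04,"offset":[0.028,-0.006,0],"delta_rot":[0,0,0]},{"hand":0.04,"offset":[0.028,-0.006,0],"delta_rot":[0,0,0]},{"hand":0.04,"offset":[0.028,-0.006,0],"delta_rot":[0,0,0]},{"hand":0.04,"offset":[0.028,-0.006,0],"delta_rot":[0,0,0]},{"hand":0.04,"offset":[0.028,-0.006,0],"delta_rot":[0,0,0]},{"hand":0.04,"offset":[0.028,-0.006,0],"delta_rot":[0,0,0]},{"hand":0.04,"offset":[0.028,-0.006,0],"delta_rot":[0,0,0]},{"hand":0.04,"offset":[0.028,-0.006,0],"delta_rot":[0,0,0]},{"hand":0.04,"offset":[0.028,-0.006,0],"delta_rot":[0,0,0]}]';  python3 -m creep '[{"hand":0.04,"offset":[0.028,-0.006,0],"delta_rot":[0,0,0]},{"hand":0.04,"offset":[0.028,-0.006,0],"delta_rot":[0,0,0]},{"hand":0.04,"offset":[0.014,-0.003,0],"delta_rot":[0,0,0]},{"hand":0.04,"offset":[0,0,0.01],"delta_rot":[0,0,0]},{"hand":0.04,"offset":[0,0,0.02],"delta_rot":[0,0,0]},{"hand":0.04,"offset":[0,0,0.02],"delta_rot":[0,0,0]},{"hand":0.04,"offset":[0,0,0.02],"delta_rot":[0,0,0]},{"hand":0.04,"offset":[0,0,0.01],"delta_rot":[0,0,0]},{"hand":0.04,"offset":[0,0,0],"delta_rot":[0,0,0]},{"hand":0.04,"offset":[0,0,0],"delta_rot":[0,0,0]}]'
```

```text
clock: 7.07
position: [502.8, 356.9, 176.8]
tcp_rot: [[-0.0, 1.0, -0.003], [1.0, 0.0, -0.001], [-0.001, -0.003, -1.0]]
contact_force: [0.4, -1.4, -1.4]
finger_gap: 0.539
finger_force: 30.0
clock: 7.9
position: [489.3, 424.7, 98.2]
tcp_rot: [[0.0, 1.0, -0.001], [1.0, -0.0, -0.001], [-0.001, -0.001, -1.0]]
contact_force: [-0.4, 0.2, -2.0]
finger_gap: 0.538
finger_force: 30.0
```

```bash
python3 -m creep '[{"hand":0.04,"offset":[0,0,0.005],"delta_rot":[0,0,0]},{"hand":0.04,"offset":[0,0,0.004],"delta_rot":[0,0,0]},{"hand":0.04,"offset":[0,0,0.002],"delta_rot":[0,0,0]},{"hand":0.04,"offset":[0,0,0],"delta_rot":[0,0,0]},{"hand":0.04,"offset":[0,0,0],"delta_rot":[0,0,0]}]'
```

```text
clock: 8.32
position: [489.5, 425.1, 87.9]
tcp_rot: [[-0.0, 1.0, 0.0], [1.0, 0.0, 0.0], [0.0, 0.0, -1.0]]
contact_force: [-0.1, 0.3, -2.5]
finger_gap: 0.54
finger_force: 30.0
```

```bash
python3 -m creep '[{"hand":0.04,"offset":[0,0,0.001],"delta_rot":[0,0,0]},{"hand":0.04,"offset":[0,0,0],"delta_rot":[0,0,0]},{"hand":0.07,"offset":[0,0,0],"delta_rot":[0,0,0]},{"hand":0.0881,"offset":[0,0,0],"delta_rot":[0,0,0]},{"hand":0.0881,"offset":[0,0,0],"delta_rot":[0,0,0]},{"hand":0.0881,"offset":[0,0,0],"delta_rot":[0,0,0]},{"hand":0.0881,"offset":[0,0,0],"delta_rot":[0,0,0]},{"hand":0.0881,"offset":[0,0,0],"delta_rot":[0,0,0]},{"hand":0.0881,"offset":[0,0,0],"delta_rot":[0,0,0]}]'; python3 -m creep '[{"hand":0.0881,"offset":[0,0,-0.01],"delta_rot":[0,0,0]},{"hand":0.0881,"offset":[0,0,-0.02],"delta_rot":[0,0,0]},{"hand":0.0881,"offset":[0,0,-0.03],"delta_rot":[0,0,0]},{"hand":0.0881,"offset":[0,0,-0.03],"delta_rot":[0,0,0]},{"hand":0.0881,"offset":[0,0,-0.01],"delta_rot":[0,0,0]},{"hand":0.0881,"offset":[0,0,0],"delta_rot":[0,0,0]}]'; python3 - <<'E'
from h import *
im=env.read_camera('top');cv2.imwrite('pics/top1.png',im)
for n in['red','blue','yellow']:print(n,[(b,atz('top',*b[0],154).round(1)) for b in blobs(im,n,60)])
E
```

```text
clock: 9.07
position: [489.5, 425.1, 86.8]
tcp_rot: [[0.0, 1.0, 0.0], [1.0, -0.0, 0.0], [0.0, 0.0, -1.0]]
contact_force: [-0.3, -0.1, -0.4]
finger_gap: 0.996
finger_force: 0.0
clock: 9.57
position: [490.3, 425.6, 190.1]
tcp_rot: [[-0.0, 1.0, 0.005], [1.0, 0.0, 0.003], [0.003, 0.005, -1.0]]
contact_force: [0.2, -0.8, -0.9]
finger_gap: 1.003
finger_force: 0.0
red [(([244.4, 213.0], 127, [238, 207, 13, 13]), array([550.5,  13.3, 154. ])), (([242.9, 233.0], 305, [231, 219, 25, 23]), array([499.9,  17.2, 154. ]))]
blue [(([273.4, 219.0], 120, [268, 213, 12, 13]), array([534.8, -60.1, 154. ])), (([216.3, 228.6], 293, [205, 214, 25, 24]), array([511.4,  84.1, 154. ]))]
yellow [(([258.5, 162.6], 100, [252, 154, 14, 16]), array([681.2, -23.5, 154. ])), (([269.0, 235.4], 331, [258, 212, 25, 34]), array([493.5, -48.4, 154. ])), (([82.7, 238.5], 149, [76, 233, 15, 12]), array([488.7, 416.3, 154. ]))]
```

```bash
python3 -m creep '[{"hand":0.0881,"offset":[-0.0375,0.0055,0],"delta_rot":[0,0,0]},{"hand":0.0881,"offset":[-0.0375,0.0055,0],"delta_rot":[0,0,0]},{"hand":0.0881,"offset":[-0.0375,0.0055,0],"delta_rot":[0,0,0]},{"hand":0.0881,"offset":[-0.0375,0.0055,0],"delta_rot":[0,0,0]},{"hand":0.0881,"offset":[-0.0375,0.0055,0],"delta_rot":[0,0,0]},{"hand":0.0881,"offset":[-0.0375,0.0055,0],"delta_rot":[0,0,0]},{"hand":0.0881,"offset":[-0.0375,0.0055,0],"delta_rot":[0,0,0]},{"hand":0.0881,"offset":[-0.0375,0.0055,0],"delta_rot":[0,0,0]},{"hand":0.0881,"offset":[-0.0375,0.0055,0],"delta_rot":[0,0,0]},{"hand":0.0881,"offset":[-0.0375,0.0055,0],"delta_rot":[0,0,0]}]'; python3 -m creep '[{"hand":0.0881,"offset":[-0.025,0.0055,0],"delta_rot":[0,0,0]},{"hand":0.0881,"offset":[-0.0125,0,0],"delta_rot":[0,0,0]},{"hand":0.0881,"offset":[0,0,0],"delta_rot":[0,0,0]},{"hand":0.0881,"offset":[0,0,0],"delta_rot":[0,0,0]},{"hand":0.0881,"offset":[0,0,0],"delta_rot":[0,0,0]}]'
```

```text
clock: 10.45
position: [543.5, 48.3, 184.8]
tcp_rot: [[0.0, 1.0, -0.003], [1.0, -0.0, 0.0], [0.0, -0.003, -1.0]]
contact_force: [0.1, -0.2, 1.0]
finger_gap: 0.997
finger_force: 0.0
clock: 10.87
position: [549.5, 14.1, 186.2]
tcp_rot: [[-0.001, 1.0, -0.001], [1.0, 0.001, 0.001], [0.001, -0.001, -1.0]]
contact_force: [0.3, 0.3, -0.9]
finger_gap: 0.999
finger_force: 0.0
```

Good. Descend 87 mm, close, lift 82, then move to (490,350).

```bash
python3 -m creep '[{"hand":0.0881,"offset":[0,0,0.02],"delta_rot":[0,0,0]},{"hand":0.0881,"offset":[0,0,0.03],"delta_rot":[0,0,0]},{"hand":0.0881,"offset":[0,0,0.02],"delta_rot":[0,0,0]},{"hand":0.0881,"offset":[0,0,0.012],"delta_rot":[0,0,0]},{"hand":0.0881,"offset":[0,0,0.005],"delta_rot":[0,0,0]},{"hand":0.0881,"offset":[0,0,0],"delta_rot":[0,0,0]},{"hand":0.0881,"offset":[0,0,0],"delta_rot":[0,0,0]}]'; python3 -m creep '[{"hand":0.04,"offset":[0,0,0],"delta_rot":[0,0,0]},{"hand":0.04,"offset":[0,0,0],"delta_rot":[0,0,0]},{"hand":0.04,"offset":[0,0,0],"delta_rot":[0,0,0]},{"hand":0.04,"offset":[0,0,0],"delta_rot":[0,0,0]},{"hand":0.04,"offset":[0,0,0],"delta_rot":[0,0,0]},{"hand":0.04,"offset":[0,0,0],"delta_rot":[0,0,0]},{"hand":0.04,"offset":[0,0,0],"delta_rot":[0,0,0]},{"hand":0.04,"offset":[0,0,0],"delta_rot":[0,0,0]},{"hand":0.04,"offset":[0,0,0],"delta_rot":[0,0,0]}]';  python3 -m creep '[{"hand":0.04,"offset":[0,0,-0.01],"delta_rot":[0,0,0]},{"hand":0.04,"offset":[0,0,-0.02],"delta_rot":[0,0,0]},{"hand":0.04,"offset":[0,0,-0.025],"delta_rot":[0,0,0]},{"hand":0.04,"offset":[0,0,-0.02],"delta_rot":[0,0,0]},{"hand":0.04,"offset":[0,0,-0.005],"delta_rot":[0,0,0]},{"hand":0.04,"offset":[0,0,0],"delta_rot":[0,0,0]}]'
```

```text
clock: 11.45
position: [550.2, 13.4, 100.3]
tcp_rot: [[-0.001, 1.0, 0.001], [1.0, 0.001, -0.0], [-0.0, 0.001, -1.0]]
contact_force: [-0.3, -0.1, 0.6]
finger_gap: 1.003
finger_force: 0.0
clock: 12.2
position: [550.1, 12.5, 99.8]
tcp_rot: [[0.0, 1.0, 0.0], [1.0, -0.0, -0.0], [-0.0, 0.0, -1.0]]
contact_force: [0.7, 0.1, 1.5]
finger_gap: 0.538
finger_force: 30.0
clock: 12.7
position: [550.4, 12.5, 181.1]
tcp_rot: [[-0.0, 1.0, 0.003], [1.0, 0.0, -0.001], [-0.001, 0.003, -1.0]]
contact_force: [-0.3, -0.2, -2.4]
finger_gap: 0.543
finger_force: 30.0
```

```bash
python3 -m creep '[{"hand":0.04,"offset":[0.014,-0.0025,0],"delta_rot":[0,0,0]},{"hand":0.04,"offset":[0.0281,-0.005,0],"delta_rot":[0,0,0]},{"hand":0.04,"offset":[0.0281,-0.005,0],"delta_rot":[0,0,0]},{"hand":0.04,"offset":[0.0281,-0.005,0],"delta_rot":[0,0,0]},{"hand":0.04,"offset":[0.0281,-0.005,0],"delta_rot":[0,0,0]},{"hand":0.04,"offset":[0.0281,-0.005,0],"delta_rot":[0,0,0]},{"hand":0.04,"offset":[0.0281,-0.005,0],"delta_rot":[0,0,0]},{"hand":0.04,"offset":[0.0281,-0.005,0],"delta_rot":[0,0,0]},{"hand":0.04,"offset":[0.0281,-0.005,0],"delta_rot":[0,0,0]},{"hand":0.04,"offset":[0.0281,-0.005,0],"delta_rot":[0,0,0]}]';  python3 -m creep '[{"hand":0.04,"offset":[0.0281,-0.005,0],"delta_rot":[0,0,0]},{"hand":0.04,"offset":[0.0281,-0.005,0],"delta_rot":[0,0,0]},{"hand":0.04,"offset":[0.014,-0.0025,0],"delta_rot":[0,0,0]},{"hand":0.04,"offset":[0,0,0.01],"delta_rot":[0,0,0]},{"hand":0.04,"offset":[0,0,0.02],"delta_rot":[0,0,0]},{"hand":0.04,"offset":[0,0,0.02],"delta_rot":[0,0,0]},{"hand":0.04,"offset":[0,0,0.02],"delta_rot":[0,0,0]},{"hand":0.04,"offset":[0,0,0.01],"delta_rot":[0,0,0]},{"hand":0.04,"offset":[0,0,0],"delta_rot":[0,0,0]},{"hand":0.04,"offset":[0,0,0],"delta_rot":[0,0,0]}]'; python3 -m creep '[{"hand":0.04,"offset":[0,0,0.006],"delta_rot":[0,0,0]},{"hand":0.04,"offset":[0,0,0.003],"delta_rot":[0,0,0]},{"hand":0.04,"offset":[0,0,0.001],"delta_rot":[0,0,0]},{"hand":0.04,"offset":[0,0,0],"delta_rot":[0,0,0]},{"hand":0.04,"offset":[0,0,0],"delta_rot":[0,0,0]}]'
```

```text
clock: 13.53
position: [500.8, 281.3, 178.0]
tcp_rot: [[-0.0, 1.0, -0.003], [1.0, 0.0, -0.001], [-0.001, -0.003, -1.0]]
contact_force: [-0.1, -0.6, -1.3]
finger_gap: 0.538
finger_force: 30.0
clock: 14.37
position: [490.1, 349.1, 99.5]
tcp_rot: [[0.001, 1.0, -0.001], [1.0, -0.001, -0.0], [-0.0, -0.001, -1.0]]
contact_force: [0.1, 0.3, -2.0]
finger_gap: 0.533
finger_force: 30.0
clock: 14.78
position: [490.1, 349.7, 90.0]
tcp_rot: [[-0.0, 1.0, 0.0], [1.0, 0.0, 0.0], [0.0, 0.0, -1.0]]
contact_force: [-0.2, -0.1, -0.6]
finger_gap: 0.537
finger_force: 30.0
```

```bash
python3 -m creep '[{"hand":0.04,"offset":[0,0,0.0015],"delta_rot":[0,0,0]},{"hand":0.04,"offset":[0,0,0],"delta_rot":[0,0,0]},{"hand":0.07,"offset":[0,0,0],"delta_rot":[0,0,0]},{"hand":0.0881,"offset":[0,0,0],"delta_rot":[0,0,0]},{"hand":0.0881,"offset":[0,0,0],"delta_rot":[0,0,0]},{"hand":0.0881,"offset":[0,0,0],"delta_rot":[0,0,0]},{"hand":0.0881,"offset":[0,0,0],"delta_rot":[0,0,0]},{"hand":0.0881,"offset":[0,0,0],"delta_rot":[0,0,0]},{"hand":0.0881,"offset":[0,0,0],"delta_rot":[0,0,0]}]'; python3 -m creep '[{"hand":0.0881,"offset":[0,0,-0.01],"delta_rot":[0,0,0]},{"hand":0.0881,"offset":[0,0,-0.02],"delta_rot":[0,0,0]},{"hand":0.0881,"offset":[0,0,-0.03],"delta_rot":[0,0,0]},{"hand":0.0881,"offset":[0,0,-0.03],"delta_rot":[0,0,0]},{"hand":0.0881,"offset":[0,0,-0.01],"delta_rot":[0,0,0]},{"hand":0.0881,"offset":[0,0,0],"delta_rot":[0,0,0]}]'; python3 -m creep '[{"hand":0.0881,"offset":[-0.0373,0.0041,0],"delta_rot":[0,0,0]},{"hand":0.0881,"offset":[-0.0373,0.0041,0],"delta_rot":[0,0,0]},{"hand":0.0881,"offset":[-0.0373,0.0041,0],"delta_rot":[0,0,0]},{"hand":0.0881,"offset":[-0.0373,0.0041,0],"delta_rot":[0,0,0]},{"hand":0.0881,"offset":[-0.0373,0.0041,0],"delta_rot":[0,0,0]},{"hand":0.0881,"offset":[-0.0373,0.0041,0],"delta_rot":[0,0,0]},{"hand":0.0881,"offset":[-0.0373,0.0041,0],"delta_rot":[0,0,0]},{"hand":0.0881,"offset":[-0.0373,0.0041,0],"delta_rot":[0,0,0]},{"hand":0.0881,"offset":[-0.0373,0.0041,0],"delta_rot":[0,0,0]},{"hand":0.0881,"offset":[-0.0373,0.0041,0],"delta_rot":[0,0,0]}]'; python3 -m creep '[{"hand":0.0881,"offset":[-0.025,0.0041,0],"delta_rot":[0,0,0]},{"hand":0.0881,"offset":[-0.0125,0,0],"delta_rot":[0,0,0]},{"hand":0.0881,"offset":[0,0,0],"delta_rot":[0,0,0]},{"hand":0.0881,"offset":[0,0,0],"delta_rot":[0,0,0]},{"hand":0.0881,"offset":[0,0,0],"delta_rot":[0,0,0]}]'
```

```text
clock: 15.53
position: [490.0, 349.6, 88.2]
tcp_rot: [[0.0, 1.0, 0.0], [1.0, -0.0, -0.0], [-0.0, 0.0, -1.0]]
contact_force: [0.1, 0.1, -0.1]
finger_gap: 0.997
finger_force: 0.0
clock: 16.03
position: [490.9, 350.1, 191.3]
tcp_rot: [[-0.0, 1.0, 0.005], [1.0, 0.0, 0.002], [0.002, 0.005, -1.0]]
contact_force: [0.4, 0.6, -0.4]
finger_gap: 1.0
finger_force: 0.0
clock: 16.87
position: [530.2, -25.0, 186.7]
tcp_rot: [[0.0, 1.0, -0.002], [1.0, -0.0, 0.001], [0.001, -0.002, -1.0]]
contact_force: [0.4, 0.5, 0.0]
finger_gap: 1.0
finger_force: 0.0
clock: 17.28
position: [534.7, -59.3, 187.8]
tcp_rot: [[-0.001, 1.0, -0.001], [1.0, 0.001, 0.001], [0.001, -0.001, -1.0]]
contact_force: [-0.1, 0.6, -0.1]
finger_gap: 0.999
finger_force: 0.0
```

```bash
python3 -m creep '[{"hand":0.0881,"offset":[0,0,0.02],"delta_rot":[0,0,0]},{"hand":0.0881,"offset":[0,0,0.03],"delta_rot":[0,0,0]},{"hand":0.0881,"offset":[0,0,0.02],"delta_rot":[0,0,0]},{"hand":0.0881,"offset":[0,0,0.013],"delta_rot":[0,0,0]},{"hand":0.0881,"offset":[0,0,0.005],"delta_rot":[0,0,0]},{"hand":0.0881,"offset":[0,0,0],"delta_rot":[0,0,0]},{"hand":0.0881,"offset":[0,0,0],"delta_rot":[0,0,0]}]'; python3 -m creep '[{"hand":0.04,"offset":[0,0,0],"delta_rot":[0,0,0]},{"hand":0.04,"offset":[0,0,0],"delta_rot":[0,0,0]},{"hand":0.04,"offset":[0,0,0],"delta_rot":[0,0,0]},{"hand":0.04,"offset":[0,0,0],"delta_rot":[0,0,0]},{"hand":0.04,"offset":[0,0,0],"delta_rot":[0,0,0]},{"hand":0.04,"offset":[0,0,0],"delta_rot":[0,0,0]},{"hand":0.04,"offset":[0,0,0],"delta_rot":[0,0,0]},{"hand":0.04,"offset":[0,0,0],"delta_rot":[0,0,0]},{"hand":0.04,"offset":[0,0,0],"delta_rot":[0,0,0]}]';  python3 -m creep '[{"hand":0.04,"offset":[0,0,-0.01],"delta_rot":[0,0,0]},{"hand":0.04,"offset":[0,0,-0.02],"delta_rot":[0,0,0]},{"hand":0.04,"offset":[0,0,-0.025],"delta_rot":[0,0,0]},{"hand":0.04,"offset":[0,0,-0.02],"delta_rot":[0,0,0]},{"hand":0.04,"offset":[0,0,-0.005],"delta_rot":[0,0,0]},{"hand":0.04,"offset":[0,0,0],"delta_rot":[0,0,0]}]'
```

```text
clock: 17.87
position: [535.4, -60.1, 100.9]
tcp_rot: [[-0.001, 1.0, 0.001], [1.0, 0.001, -0.0], [-0.0, 0.001, -1.0]]
contact_force: [-0.2, -0.5, 0.3]
finger_gap: 0.997
finger_force: 0.0
clock: 18.62
position: [535.2, -60.9, 100.3]
tcp_rot: [[0.0, 1.0, 0.0], [1.0, -0.0, -0.0], [-0.0, 0.0, -1.0]]
contact_force: [0.9, -0.2, 0.3]
finger_gap: 0.531
finger_force: 30.0
clock: 19.12
position: [535.4, -60.9, 181.4]
tcp_rot: [[-0.0, 1.0, 0.002], [1.0, 0.0, -0.001], [-0.001, 0.002, -1.0]]
contact_force: [0.2, -0.5, -3.0]
finger_gap: 0.538
finger_force: 30.0
```

```bash
python3 -m creep '[{"hand":0.04,"offset":[0.014,-0.0019,0],"delta_rot":[0,0,0]},{"hand":0.04,"offset":[0.028,-0.0038,0],"delta_rot":[0,0,0]},{"hand":0.04,"offset":[0.028,-0.0038,0],"delta_rot":[0,0,0]},{"hand":0.04,"offset":[0.028,-0.0038,0],"delta_rot":[0,0,0]},{"hand":0.04,"offset":[0.028,-0.0038,0],"delta_rot":[0,0,0]},{"hand":0.04,"offset":[0.028,-0.0038,0],"delta_rot":[0,0,0]},{"hand":0.04,"offset":[0.028,-0.0038,0],"delta_rot":[0,0,0]},{"hand":0.04,"offset":[0.028,-0.0038,0],"delta_rot":[0,0,0]},{"hand":0.04,"offset":[0.028,-0.0038,0],"delta_rot":[0,0,0]},{"hand":0.04,"offset":[0.028,-0.0038,0],"delta_rot":[0,0,0]}]';  python3 -m creep '[{"hand":0.04,"offset":[0.028,-0.0038,0],"delta_rot":[0,0,0]},{"hand":0.04,"offset":[0.028,-0.0038,0],"delta_rot":[0,0,0]},{"hand":0.04,"offset":[0.014,-0.0019,0],"delta_rot":[0,0,0]},{"hand":0.04,"offset":[0,0,0.01],"delta_rot":[0,0,0]},{"hand":0.04,"offset":[0,0,0.02],"delta_rot":[0,0,0]},{"hand":0.04,"offset":[0,0,0.02],"delta_rot":[0,0,0]},{"hand":0.04,"offset":[0,0,0.02],"delta_rot":[0,0,0]},{"hand":0.04,"offset":[0,0,0.01],"delta_rot":[0,0,0]},{"hand":0.04,"offset":[0,0,0],"delta_rot":[0,0,0]},{"hand":0.04,"offset":[0,0,0],"delta_rot":[0,0,0]}]'; python3 -m creep '[{"hand":0.04,"offset":[0,0,0.006],"delta_rot":[0,0,0]},{"hand":0.04,"offset":[0,0,0.004],"delta_rot":[0,0,0]},{"hand":0.04,"offset":[0,0,0.0015],"delta_rot":[0,0,0]},{"hand":0.04,"offset":[0,0,0],"delta_rot":[0,0,0]},{"hand":0.04,"offset":[0,0,0],"delta_rot":[0,0,0]}]'
```

```text
clock: 19.95
position: [497.4, 207.0, 178.6]
tcp_rot: [[-0.0, 1.0, -0.003], [1.0, 0.0, -0.0], [-0.0, -0.003, -1.0]]
contact_force: [1.2, -0.4, -2.4]
finger_gap: 0.535
finger_force: 30.0
clock: 20.78
position: [489.2, 274.9, 99.8]
tcp_rot: [[0.0, 1.0, -0.001], [1.0, -0.0, -0.0], [-0.0, -0.001, -1.0]]
contact_force: [-0.7, 0.2, -1.8]
finger_gap: 0.539
finger_force: 30.0
clock: 21.2
position: [489.6, 275.2, 89.0]
tcp_rot: [[0.0, 1.0, 0.0], [1.0, -0.0, 0.0], [0.0, 0.0, -1.0]]
contact_force: [0.5, -0.5, -2.7]
finger_gap: 0.534
finger_force: 30.0
```

```bash
python3 -m creep '[{"hand":0.04,"offset":[0,0,0.001],"delta_rot":[0,0,0]},{"hand":0.04,"offset":[0,0,0],"delta_rot":[0,0,0]},{"hand":0.07,"offset":[0,0,0],"delta_rot":[0,0,0]},{"hand":0.0881,"offset":[0,0,0],"delta_rot":[0,0,0]},{"hand":0.0881,"offset":[0,0,0],"delta_rot":[0,0,0]},{"hand":0.0881,"offset":[0,0,0],"delta_rot":[0,0,0]},{"hand":0.0881,"offset":[0,0,0],"delta_rot":[0,0,0]},{"hand":0.0881,"offset":[0,0,0],"delta_rot":[0,0,0]},{"hand":0.0881,"offset":[0,0,0],"delta_rot":[0,0,0]}]'; python3 -m creep '[{"hand":0.0881,"offset":[0,0,-0.01],"delta_rot":[0,0,0]},{"hand":0.0881,"offset":[0,0,-0.02],"delta_rot":[0,0,0]},{"hand":0.0881,"offset":[0,0,-0.03],"delta_rot":[0,0,0]},{"hand":0.0881,"offset":[0,0,-0.03],"delta_rot":[0,0,0]},{"hand":0.0881,"offset":[0,0,-0.01],"delta_rot":[0,0,0]},{"hand":0.0881,"offset":[0,0,0],"delta_rot":[0,0,0]}]'; python3 - <<'E'
from h import *
im=env.read_camera('top');cv2.imwrite('pics/top2.png',im)
sc=env.read_camera('scene');cv2.imwrite('pics/scene2.png',sc)
for c in['top','scene']:
  for t in ['jar','pad_red','pad_blue','pad_yellow']:print(c,t,[np.round(d['point']) for d in env.spot_point(c,t)[:3]])
a=cv2.resize(im[175:260,190:300],None,fx=5,fy=5,interpolation=cv2.INTER_CUBIC)
cv2.imwrite('pics/ct2.png',a)
h,w=a.shape[:2]
cv2.imwrite('pics/cs2.png',cv2.resize(sc[70:240,170:410],None,fx=3,fy=3,interpolation=cv2.INTER_CUBIC))
E
```

```text
clock: 21.95
position: [489.4, 275.2, 87.7]
tcp_rot: [[-0.0, 1.0, -0.0], [1.0, 0.0, -0.0], [-0.0, -0.0, -1.0]]
contact_force: [-0.6, 0.1, -0.4]
finger_gap: 0.999
finger_force: 0.0
clock: 22.45
position: [490.4, 275.5, 190.7]
tcp_rot: [[-0.0, 1.0, 0.005], [1.0, 0.0, 0.002], [0.002, 0.005, -1.0]]
contact_force: [0.4, -1.2, -0.7]
finger_gap: 1.001
finger_force: 0.0
top jar [array([738., 173.,   4.]), array([611.,  38.,  12.]), array([714., -30.,  -1.])]
top pad_red [array([548.,  15.,  13.])]
top pad_blue [array([564.,  92.,  10.])]
top pad_yellow [array([539., -59.,  12.])]
scene jar [array([714., -28.,   3.]), array([734., 178.,   4.]), array([609.,  35.,  13.])]
scene pad_red [array([548.,  19.,  10.])]
scene pad_blue [array([565.,  91.,  17.]), array([491., 352.,   5.])]
scene pad_yellow [array([536., -62.,  13.])]
```

View pics/ct2.png

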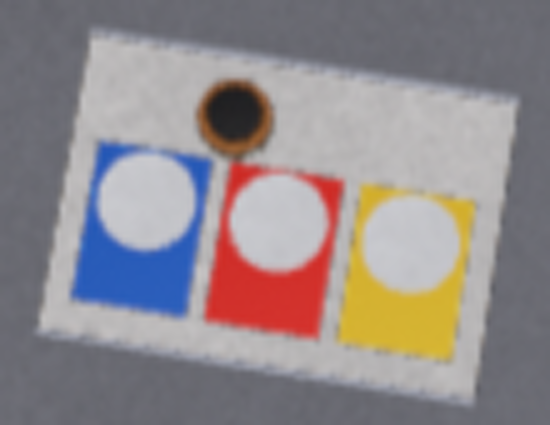

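View pics/cs2.png

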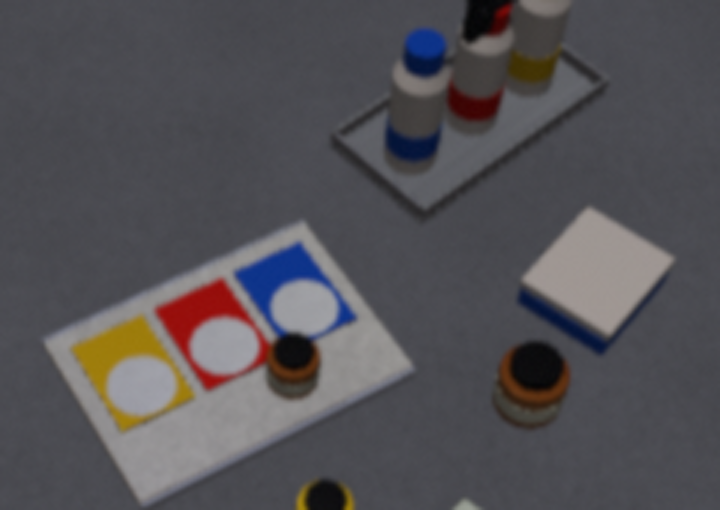

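The crops show all three bottles standing in the tray. The pad circles are clear in the top crop at blue (146,200), red (279,221) and yellow (411,243), with the jar lid at (235,112).

```bash
python3 - <<'E'
from h import *
for n,t,s in [('blue',(146,200),(304,308)),('red',(279,221),(224,347)),('yellow',(411,243),(142,386))]:
    print(n,atz('top',t[0]/5+190-.4,t[1]/5+175-.4,16)[:2].round(1),atz('scene',s[0]/3+170-.33,s[1]/3+70-.33,16)[:2].round(1))
print('jar',atz('top',235/5+190-.4,112/5+175-.4,56)[:2].round(1),atz('scene',295/3+170-.33,350/3+70-.33,56)[:2].round(1))
im=cv2.imread('pics/top2.png')
cv2.imwrite('pics/pan.png',cv2.resize(im[195:285,345:430],None,fx=5,fy=5,interpolation=cv2.INTER_CUBIC))
g=cv2.cvtColor(im,cv2.COLOR_BGR2GRAY)[200:262,362:416]
# grey pan: darker than white body
h=cv2.cvtColor(im,cv2.COLOR_BGR2HSV)[206:253,366:412]
m=(h[...,2]<175).astype(np.uint8);n,l,st,ce=cv2.connectedComponentsWithStats(m)
for k in range(1,n):
    if st[k,4]>300:print(st[k],ce[k]+[366,206],atz('top',*(ce[k]+[366,206]),58)[:2])
E
```

```text
blue [562.3  87.2] [561.9  89. ]
red [549.9  11.7] [550.1  13.4]
yellow [536.9 -63.2] [537.7 -60.8]
jar [606.5  35.6] [608.4  38. ]
[   4    5   38   38 1122] [388.20499109 229.4197861 ] [ 514.04445183 -381.58178419]
```

```bash
python3 -m creep '[{"hand":0.0881,"offset":[-0.0341,0.0168,0],"delta_rot":[0,0,0]},{"hand":0.0881,"offset":[-0.0341,0.0168,0],"delta_rot":[0,0,0]},{"hand":0.0881,"offset":[-0.0341,0.0168,0],"delta_rot":[0,0,0]},{"hand":0.0881,"offset":[-0.0341,0.0168,0],"delta_rot":[0,0,0]},{"hand":0.0881,"offset":[-0.0341,0.0168,0],"delta_rot":[0,0,0]},{"hand":0.0881,"offset":[-0.0341,0.0168,0],"delta_rot":[0,0,0]},{"hand":0.0881,"offset":[-0.0341,0.0168,0],"delta_rot":[0,0,0]},{"hand":0.0881,"offset":[0,0,0],"delta_rot":[0,0,0]},{"hand":0.0881,"offset":[0,0,0],"delta_rot":[0,0,0]},{"hand":0.0881,"offset":[0,0,0],"delta_rot":[0,0,0]}]'; python3 -m creep '[{"hand":0.0881,"offset":[0,0,0.02],"delta_rot":[0,0,0]},{"hand":0.0881,"offset":[0,0,0.03],"delta_rot":[0,0,0]},{"hand":0.0881,"offset":[0,0,0.03],"delta_rot":[0,0,0]},{"hand":0.0881,"offset":[0,0,0.02],"delta_rot":[0,0,0]},{"hand":0.0881,"offset":[0,0,0.01],"delta_rot":[0,0,0]},{"hand":0.0881,"offset":[0,0,0],"delta_rot":[0,0,0]},{"hand":0.0881,"offset":[0,0,0],"delta_rot":[0,0,0]}]'
```

```text
clock: 23.78
position: [606.8, 36.9, 187.4]
tcp_rot: [[0.0, 1.0, -0.001], [1.0, -0.0, 0.0], [0.0, -0.001, -1.0]]
contact_force: [-0.5, 0.7, 0.1]
finger_gap: 0.998
finger_force: 0.0
clock: 24.37
position: [607.3, 37.2, 78.6]
tcp_rot: [[-0.001, 1.0, 0.001], [1.0, 0.001, -0.0], [-0.0, 0.001, -1.0]]
contact_force: [-0.1, -0.4, 0.1]
finger_gap: 0.999
finger_force: 0.0
```

```bash
python3 -m creep '[{"hand":0.0881,"offset":[0,0,0.02],"delta_rot":[0,0,0]},{"hand":0.0881,"offset":[0,0,0.02],"delta_rot":[0,0,0]},{"hand":0.0881,"offset":[0,0,0.011],"delta_rot":[0,0,0]},{"hand":0.0881,"offset":[0,0,0.006],"delta_rot":[0,0,0]},{"hand":0.0881,"offset":[0,0,0],"delta_rot":[0,0,0]},{"hand":0.0881,"offset":[0,0,0],"delta_rot":[0,0,0]}]'; python3 -m creep '[{"hand":0.035,"offset":[0,0,0],"delta_rot":[0,0,0]},{"hand":0.035,"offset":[0,0,0],"delta_rot":[0,0,0]},{"hand":0.035,"offset":[0,0,0],"delta_rot":[0,0,0]},{"hand":0.035,"offset":[0,0,0],"delta_rot":[0,0,0]},{"hand":0.035,"offset":[0,0,0],"delta_rot":[0,0,0]},{"hand":0.035,"offset":[0,0,0],"delta_rot":[0,0,0]},{"hand":0.035,"offset":[0,0,0],"delta_rot":[0,0,0]},{"hand":0.035,"offset":[0,0,0],"delta_rot":[0,0,0]},{"hand":0.035,"offset":[0,0,0],"delta_rot":[0,0,0]},{"hand":0.035,"offset":[0,0,0],"delta_rot":[0,0,0]}]'; python3 -m creep '[{"hand":0.035,"offset":[0,0,0],"delta_rot":[0,0,0]}]'
```

```text
clock: 24.87
position: [607.7, 36.5, 21.8]
tcp_rot: [[-0.0, 1.0, 0.001], [1.0, 0.0, -0.0], [-0.0, 0.001, -1.0]]
contact_force: [-0.1, 0.1, 0.2]
finger_gap: 0.999
finger_force: 0.0
clock: 25.7
position: [607.1, 36.5, 20.8]
tcp_rot: [[-0.0, 1.0, -0.0], [1.0, 0.0, -0.0], [-0.0, -0.0, -1.0]]
contact_force: [-0.5, -0.7, 0.3]
finger_gap: 0.479
finger_force: 30.0
clock: 25.78
position: [607.1, 36.5, 20.7]
tcp_rot: [[-0.0, 1.0, -0.0], [1.0, 0.0, -0.0], [-0.0, -0.0, -1.0]]
contact_force: [-0.2, -0.0, 0.9]
finger_gap: 0.476
finger_force: 30.0
```

```bash
python3 -m creep '[{"hand":0.035,"offset":[0,0,-0.01],"delta_rot":[0,0,0]},{"hand":0.035,"offset":[0,0,-0.02],"delta_rot":[0,0,0]},{"hand":0.035,"offset":[0,0,-0.03],"delta_rot":[0,0,0]},{"hand":0.035,"offset":[0,0,-0.03],"delta_rot":[0,0,0]},{"hand":0.035,"offset":[0,0,-0.02],"delta_rot":[0,0,0]},{"hand":0.035,"offset":[0,0,0],"delta_rot":[0,0,0]},{"hand":0.035,"offset":[0,0,0],"delta_rot":[0,0,0]}]'; python3 -m creep '[{"hand":0.035,"offset":[-0.0161,-0.0036,0],"delta_rot":[0,0,0]},{"hand":0.035,"offset":[-0.0322,-0.0071,0],"delta_rot":[0,0,0]},{"hand":0.035,"offset":[-0.0322,-0.0071,0],"delta_rot":[0,0,0]},{"hand":0.035,"offset":[-0.0322,-0.0071,0],"delta_rot":[0,0,0]},{"hand":0.035,"offset":[-0.0322,-0.0071,0],"delta_rot":[0,0,0]},{"hand":0.035,"offset":[-0.0322,-0.0071,0],"delta_rot":[0,0,0]},{"hand":0.035,"offset":[-0.0322,-0.0071,0],"delta_rot":[0,0,0]},{"hand":0.035,"offset":[-0.0322,-0.0071,0],"delta_rot":[0,0,0]},{"hand":0.035,"offset":[-0.0322,-0.0071,0],"delta_rot":[0,0,0]},{"hand":0.035,"offset":[-0.0322,-0.0071,0],"delta_rot":[0,0,0]}]'; python3 -m creep '[{"hand":0.035,"offset":[-0.0322,-0.0071,0],"delta_rot":[0,0,0]},{"hand":0.035,"offset":[-0.0322,-0.0071,0],"delta_rot":[0,0,0]},{"hand":0.035,"offset":[-0.0322,-0.0071,0],"delta_rot":[0,0,0]},{"hand":0.035,"offset":[-0.0161,-0.0036,0],"delta_rot":[0,0,0]},{"hand":0.035,"offset":[0,0,0],"delta_rot":[0,0,0]},{"hand":0.035,"offset":[0,0,0],"delta_rot":[0,0,0]},{"hand":0.035,"offset":[0,0,0],"delta_rot":[0,0,0]}]'
```

```text
clock: 26.37
position: [607.3, 36.5, 131.7]
tcp_rot: [[-0.0, 1.0, 0.002], [1.0, 0.0, -0.0], [-0.0, 0.002, -1.0]]
contact_force: [0.3, 1.1, -1.5]
finger_gap: 0.48
finger_force: 30.0
clock: 27.2
position: [538.3, -270.5, 129.1]
tcp_rot: [[0.0, 1.0, -0.002], [1.0, -0.0, 0.002], [0.002, -0.002, -1.0]]
contact_force: [0.9, -0.0, -0.2]
finger_gap: 0.478
finger_force: 30.0
clock: 27.78
position: [514.9, -380.6, 129.9]
tcp_rot: [[-0.001, 1.0, -0.001], [1.0, 0.001, 0.002], [0.002, -0.001, -1.0]]
contact_force: [0.3, 0.6, -0.1]
finger_gap: 0.483
finger_force: 30.0
```

```bash
python3 -m creep '[{"hand":0.035,"offset":[-0.001,0,0.01],"delta_rot":[0,0,0]},{"hand":0.035,"offset":[0,0,0.02],"delta_rot":[0,0,0]},{"hand":0.035,"offset":[0,0,0.018],"delta_rot":[0,0,0]},{"hand":0.035,"offset":[0,0,0.008],"delta_rot":[0,0,0]},{"hand":0.035,"offset":[0,0,0.005],"delta_rot":[0,0,0]},{"hand":0.035,"offset":[0,0,0],"delta_rot":[0,0,0]},{"hand":0.035,"offset":[0,0,0],"delta_rot":[0,0,0]},{"hand":0.035,"offset":[0,0,0.001],"delta_rot":[0,0,0]},{"hand":0.035,"offset":[0,0,0],"delta_rot":[0,0,0]},{"hand":0.035,"offset":[0,0,0],"delta_rot":[0,0,0]}]'
```

```text
clock: 28.62
position: [514.8, -383.3, 69.3]
tcp_rot: [[0.0, 1.0, 0.001], [1.0, -0.0, -0.001], [-0.001, 0.001, -1.0]]
contact_force: [-0.2, -0.2, -1.3]
finger_gap: 0.478
finger_force: 30.0
```

```bash
python3 -m creep '[{"hand":0.035,"offset":[0.001,0,0.0015],"delta_rot":[0,0,0]},{"hand":0.035,"offset":[0,0,0.001],"delta_rot":[0,0,0]},{"hand":0.035,"offset":[0,0,0.0004],"delta_rot":[0,0,0]},{"hand":0.035,"offset":[0,0,0],"delta_rot":[0,0,0]},{"hand":0.035,"offset":[0,0,0],"delta_rot":[0,0,0]},{"hand":0.035,"offset":[0,0,0],"delta_rot":[0,0,0]}]'
```

```text
clock: 29.12
position: [514.7, -382.1, 66.7]
tcp_rot: [[-0.0, 1.0, 0.0], [1.0, 0.0, -0.0], [-0.0, 0.0, -1.0]]
contact_force: [-1.6, 2.4, 4.5]
finger_gap: 0.481
finger_force: 30.0
```

```bash
python3 -m creep '[{"hand":0.06,"offset":[0,0,0],"delta_rot":[0,0,0]},{"hand":0.08,"offset":[0,0,0],"delta_rot":[0,0,0]},{"hand":0.0881,"offset":[0,0,0],"delta_rot":[0,0,0]},{"hand":0.0881,"offset":[0,0,0],"delta_rot":[0,0,0]},{"hand":0.0881,"offset":[0,0,0],"delta_rot":[0,0,0]},{"hand":0.0881,"offset":[0,0,0],"delta_rot":[0,0,0]},{"hand":0.0881,"offset":[0,0,0],"delta_rot":[0,0,0]},{"hand":0.0881,"offset":[0,0,0],"delta_rot":[0,0,0]}]'; python3 -m creep '[{"hand":0.0881,"offset":[0,0,-0.01],"delta_rot":[0,0,0]},{"hand":0.0881,"offset":[0,0,-0.02],"delta_rot":[0,0,0]},{"hand":0.0881,"offset":[0,0,-0.03],"delta_rot":[0,0,0]},{"hand":0.0881,"offset":[0,0,-0.03],"delta_rot":[0,0,0]},{"hand":0.0881,"offset":[0,0,-0.03],"delta_rot":[0,0,0]},{"hand":0.0881,"offset":[0.03,0,0],"delta_rot":[0,0,0]},{"hand":0.0881,"offset":[0.04,0,0],"delta_rot":[0,0,0]},{"hand":0.0881,"offset":[0.04,0,0],"delta_rot":[0,0,0]},{"hand":0.0881,"offset":[0.04,0,0],"delta_rot":[0,0,0]},{"hand":0.0881,"offset":[0,0,0],"delta_rot":[0,0,0]}]'; python3 - <<'E'
from h import *
im=env.read_camera('top');cv2.imwrite('pics/top3.png',im)
for n in['red','blue','yellow']:print(n,[(b[0],b[1],atz('top',*b[0],142).round(1)) for b in blobs(im,n,60)])
cv2.imwrite('pics/c3.png',cv2.resize(np.hstack([im[195:285,70:180],im[195:285,345:430]]),None,fx=4,fy=4,interpolation=cv2.INTER_CUBIC))
sc=env.read_camera('scene')
for n in['red','blue','yellow']:print(n,[(b[0],b[1],atz('scene',*b[0],137).round(1)) for b in blobs(sc,n,60)])
E
```

```text
clock: 29.78
position: [514.7, -382.1, 65.8]
tcp_rot: [[-0.0, 1.0, -0.0], [1.0, 0.0, 0.0], [0.0, -0.0, -1.0]]
contact_force: [-0.8, -0.6, -0.7]
finger_gap: 0.997
finger_force: 0.0
clock: 30.62
position: [514.7, -226.4, 187.1]
tcp_rot: [[-0.005, 1.0, 0.0], [1.0, 0.005, 0.001], [0.001, 0.0, -1.0]]
contact_force: [-0.5, -0.3, -0.1]
finger_gap: 1.001
finger_force: 0.0
red [([242.9, 233.0], 304, array([500.8,  17.3, 142. ])), ([111.4, 237.9], 148, array([490.5, 349. , 142. ]))]
blue [([216.3, 228.6], 292, array([512.4,  84.9, 142. ])), ([141.3, 238.1], 135, array([489.5, 273.9, 142. ]))]
yellow [([258.5, 162.6], 100, array([684. , -23.8, 142. ])), ([269.8, 234.3], 351, array([497. , -51.1, 142. ])), ([82.7, 238.6], 150, array([489.2, 420.8, 142. ]))]
red [([500.7, 1.6], 96, array([587.7, 925.6, 137. ])), ([333.4, 71.1], 114, array([486.4, 356.5, 137. ])), ([236.2, 175.9], 351, array([583.5, -34.4, 137. ]))]
blue [([311.3, 84.6], 113, array([485.7, 280.5, 137. ])), ([262.5, 163.4], 327, array([593.9,  31.2, 137. ]))]
yellow [([353.4, 58.5], 108, array([486.1, 429.3, 137. ])), ([208.8, 188.6], 373, array([572.3, -99.9, 137. ])), ([277.5, 243.5], 197, array([763.2, -72.5, 137. ]))]
```

View pics/c3.png

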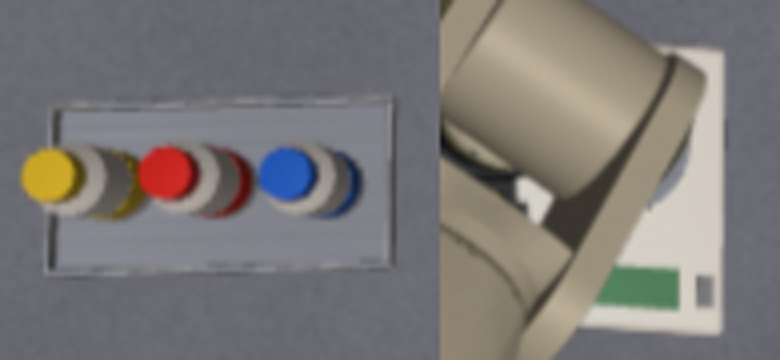

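```bash
python3 -m creep '[{"hand":0.0881,"offset":[0.0385,-0.0019,0],"delta_rot":[0,0,0]},{"hand":0.0881,"offset":[0.0385,-0.0019,0],"delta_rot":[0,0,0]},{"hand":0.0881,"offset":[0.0385,-0.0019,0],"delta_rot":[0,0,0]},{"hand":0.0881,"offset":[0.0385,-0.0019,0],"delta_rot":[0,0,0]},{"hand":0.0881,"offset":[0.0385,-0.0019,0],"delta_rot":[0,0,0]},{"hand":0.0881,"offset":[0.0385,-0.0019,0],"delta_rot":[0,0,0]},{"hand":0.0881,"offset":[0.0385,-0.0019,0],"delta_rot":[0,0,0]},{"hand":0.0881,"offset":[0.0385,-0.0019,0],"delta_rot":[0,0,0]},{"hand":0.0881,"offset":[0.0385,-0.0019,0],"delta_rot":[0,0,0]},{"hand":0.0881,"offset":[0.0385,-0.0019,0],"delta_rot":[0,0,0]}]';python3 -m creep '[{"hand":0.0881,"offset":[0.0385,-0.0019,0],"delta_rot":[0,0,0]},{"hand":0.0881,"offset":[0.0385,-0.0019,0],"delta_rot":[0,0,0]},{"hand":0.0881,"offset":[0.0385,-0.0019,0],"delta_rot":[0,0,0]},{"hand":0.0881,"offset":[0,0,0],"delta_rot":[0,0,0]},{"hand":0.0881,"offset":[0,0,0],"delta_rot":[0,0,0]},{"hand":0.0881,"offset":[0,0,0],"delta_rot":[0,0,0]},{"hand":0.0881,"offset":[0,0,0],"delta_rot":[0,0,0]}]'; python3 - <<'E'
from h import *
im=env.read_camera('top');cv2.imwrite('pics/top4.png',im)
cv2.imwrite('pics/c4.png',cv2.resize(im[135:285,345:430],None,fx=4,fy=4,interpolation=cv2.INTER_CUBIC))
E
```

```text
clock: 31.55
position: [496.2, 153.7, 186.3]
tcp_rot: [[0.002, 1.0, 0.001], [1.0, -0.002, -0.0], [-0.0, 0.001, -1.0]]
contact_force: [0.6, 0.6, 0.7]
finger_gap: 0.999
finger_force: 0.0
clock: 32.13
position: [490.7, 266.8, 185.9]
tcp_rot: [[0.002, 1.0, 0.0], [1.0, -0.002, -0.0], [-0.0, 0.0, -1.0]]
contact_force: [0.7, 0.5, -0.1]
finger_gap: 0.996
finger_force: 0.0
```

View pics/c4.png

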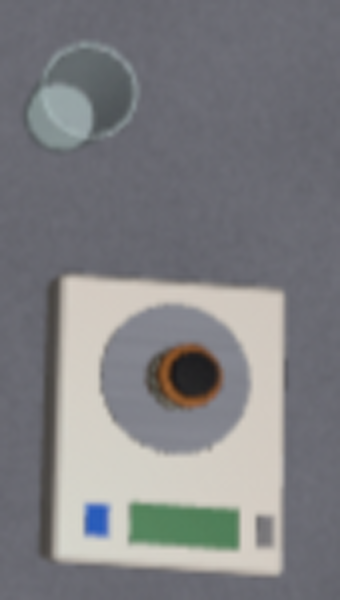

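The jar stands upright on the pan, with its lid at crop (193,373) and the pan centre at (176,379). The beaker has not moved. Next I check how well the jar is centred.

```bash
python3 - <<'E'
from h import *
print(atz('top',193/4+345-.4,373/4+135-.4,102),atz('top',175.5/4+345-.4,379/4+135-.4,58))
E
python3 -m creep '[{"hand":0.0881,"offset":[0.007,-0.001,0.02],"delta_rot":[0,0,0]},{"hand":0.0881,"offset":[0,0,0.03],"delta_rot":[0,0,0]},{"hand":0.0881,"offset":[0,0,0.03],"delta_rot":[0,0,0]},{"hand":0.0881,"offset":[0,0,0.01],"delta_rot":[0,0,0]},{"hand":0.0881,"offset":[0,0,0.007],"delta_rot":[0,0,0]},{"hand":0.0881,"offset":[0,0,0],"delta_rot":[0,0,0]},{"hand":0.0881,"offset":[0,0,0],"delta_rot":[0,0,0]}]'
```

```text
[ 514.78398989 -380.22154004  102.        ] [ 514.23205389 -382.34026302   58.        ]
clock: 32.77
position: [489.8, 275.2, 90.1]
tcp_rot: [[0.001, 1.0, 0.002], [1.0, -0.001, 0.001], [0.001, 0.002, -1.0]]
contact_force: [-0.1, 0.2, 0.6]
finger_gap: 1.003
finger_force: 0.0
```

```bash
python3 -m creep '[{"hand":0.06,"offset":[0,0,0.002],"delta_rot":[0,0,0]},{"hand":0.04,"offset":[0,0,0],"delta_rot":[0,0,0]},{"hand":0.04,"offset":[0,0,0],"delta_rot":[0,0,0]},{"hand":0.04,"offset":[0,0,0],"delta_rot":[0,0,0]},{"hand":0.04,"offset":[0,0,0],"delta_rot":[0,0,0]},{"hand":0.04,"offset":[0,0,0],"delta_rot":[0,0,0]},{"hand":0.04,"offset":[0,0,0],"delta_rot":[0,0,0]},{"hand":0.04,"offset":[0,0,0],"delta_rot":[0,0,0]},{"hand":0.04,"offset":[0,0,0],"delta_rot":[0,0,0]},{"hand":0.04,"offset":[0,0,0],"delta_rot":[0,0,0]}]';  python3 -m creep '[{"hand":0.04,"offset":[0,0,-0.01],"delta_rot":[0,0,0]},{"hand":0.04,"offset":[0,0,-0.02],"delta_rot":[0,0,0]},{"hand":0.04,"offset":[0,0,-0.025],"delta_rot":[0,0,0]},{"hand":0.04,"offset":[0,0,-0.025],"delta_rot":[0,0,0]},{"hand":0.04,"offset":[0,0,-0.01],"delta_rot":[0,0,0]},{"hand":0.04,"offset":[0,0,0],"delta_rot":[0,0,0]},{"hand":0.04,"offset":[0,0,0],"delta_rot":[0,0,0]}]'
```

```text
clock: 33.6
position: [489.2, 275.4, 87.0]
tcp_rot: [[-0.0, 1.0, 0.001], [1.0, 0.0, 0.0], [0.0, 0.001, -1.0]]
contact_force: [0.7, 0.2, 2.1]
finger_gap: 0.535
finger_force: 30.0
clock: 34.18
position: [488.6, 275.3, 176.1]
tcp_rot: [[-0.0, 1.0, -0.001], [1.0, 0.0, -0.0], [-0.0, -0.001, -1.0]]
contact_force: [-0.1, 0.0, -3.3]
finger_gap: 0.533
finger_force: 30.0
```

```bash
python3 -m creep '[{"hand":0.04,"offset":[-0.0134,0.0052,0],"delta_rot":[0,0,0]},{"hand":0.04,"offset":[-0.0268,0.0105,0],"delta_rot":[0,0,0]},{"hand":0.04,"offset":[-0.0268,0.0105,0],"delta_rot":[0,0,0]},{"hand":0.04,"offset":[-0.0268,0.0105,0],"delta_rot":[0,0,0]},{"hand":0.04,"offset":[-0.0268,0.0105,0],"delta_rot":[0,0,0]},{"hand":0.04,"offset":[-0.0268,0.0105,0],"delta_rot":[0,0,0]},{"hand":0.04,"offset":[-0.0268,0.0105,0],"delta_rot":[0,0,0]},{"hand":0.04,"offset":[-0.0134,0.0052,0],"delta_rot":[0,0,0]},{"hand":0.04,"offset":[0,0,0],"delta_rot":[0,0,0]},{"hand":0.04,"offset":[0,0,0],"delta_rot":[0,0,0]}]'; python3 -m creep '[{"hand":0.04,"offset":[0,0,0.01],"delta_rot":[0,0,0]},{"hand":0.04,"offset":[0,0,0.02],"delta_rot":[0,0,0]},{"hand":0.04,"offset":[0,0,0.02],"delta_rot":[0,0,0]},{"hand":0.04,"offset":[0,0,0.01],"delta_rot":[0,0,0]},{"hand":0.04,"offset":[0,0,0.005],"delta_rot":[0,0,0]},{"hand":0.04,"offset":[0,0,0],"delta_rot":[0,0,0]},{"hand":0.04,"offset":[0,0,0],"delta_rot":[0,0,0]},{"hand":0.04,"offset":[0,0,0],"delta_rot":[0,0,0]}]'
```

```text
clock: 35.02
position: [561.8, 87.9, 175.5]
tcp_rot: [[0.001, 1.0, -0.003], [1.0, -0.001, 0.001], [0.001, -0.003, -1.0]]
contact_force: [-0.3, 0.9, -1.9]
finger_gap: 0.536
finger_force: 30.0
clock: 35.68
position: [562.8, 88.0, 112.8]
tcp_rot: [[-0.0, 1.0, 0.002], [1.0, 0.0, -0.0], [-0.0, 0.002, -1.0]]
contact_force: [0.0, 0.2, -1.5]
finger_gap: 0.535
finger_force: 30.0
```

```bash
python3 -m creep '[{"hand":0.04,"offset":[0,-0.0007,0.006],"delta_rot":[0,0,0]},{"hand":0.04,"offset":[0,0,0.005],"delta_rot":[0,0,0]},{"hand":0.04,"offset":[0,0,0.002],"delta_rot":[0,0,0]},{"hand":0.04,"offset":[0,0,0],"delta_rot":[0,0,0]},{"hand":0.04,"offset":[0,0,0],"delta_rot":[0,0,0]},{"hand":0.04,"offset":[0,0,0],"delta_rot":[0,0,0]}]'
```

```text
clock: 36.18
position: [561.6, 87.8, 98.9]
tcp_rot: [[0.0, 1.0, -0.0], [1.0, -0.0, -0.0], [-0.0, -0.0, -1.0]]
contact_force: [-1.9, -0.2, 2.1]
finger_gap: 0.532
finger_force: 30.0
```

```bash
python3 -m creep '[{"hand":0.06,"offset":[0,0,0],"delta_rot":[0,0,0]},{"hand":0.0881,"offset":[0,0,0],"delta_rot":[0,0,0]},{"hand":0.0881,"offset":[0,0,0],"delta_rot":[0,0,0]},{"hand":0.0881,"offset":[0,0,0],"delta_rot":[0,0,0]},{"hand":0.0881,"offset":[0,0,0],"delta_rot":[0,0,0]},{"hand":0.0881,"offset":[0,0,0],"delta_rot":[0,0,0]},{"hand":0.0881,"offset":[0,0,0],"delta_rot":[0,0,0]}]'; python3 -m creep '[{"hand":0.0881,"offset":[0,0,-0.01],"delta_rot":[0,0,0]},{"hand":0.0881,"offset":[0,0,-0.02],"delta_rot":[0,0,0]},{"hand":0.0881,"offset":[0,0,-0.03],"delta_rot":[0,0,0]},{"hand":0.0881,"offset":[0,0,-0.03],"delta_rot":[0,0,0]},{"hand":0.0881,"offset":[0,0,0],"delta_rot":[0,0,0]},{"hand":0.0881,"offset":[0,0,0],"delta_rot":[0,0,0]}]'; python3 -m creep '[{"hand":0.0881,"offset":[0.0374,-0.0103,0],"delta_rot":[0,0,0]},{"hand":0.0881,"offset":[0.0374,-0.0103,0],"delta_rot":[0,0,0]},{"hand":0.0881,"offset":[0.0374,-0.0103,0],"delta_rot":[0,0,0]},{"hand":0.0881,"offset":[0.0374,-0.0103,0],"delta_rot":[0,0,0]},{"hand":0.0881,"offset":[0.0374,-0.0103,0],"delta_rot":[0,0,0]},{"hand":0.0881,"offset":[0.0374,-0.0103,0],"delta_rot":[0,0,0]},{"hand":0.0881,"offset":[0.0374,-0.0103,0],"delta_rot":[0,0,0]},{"hand":0.0881,"offset":[0,0,0],"delta_rot":[0,0,0]},{"hand":0.0881,"offset":[0,0,0],"delta_rot":[0,0,0]},{"hand":0.0881,"offset":[0,0,0],"delta_rot":[0,0,0]}]'; python3 - <<'E'
from h import *
im=env.read_camera('top');cv2.imwrite('pics/top5.png',im)
print([(b[0],b[1],atz('top',*b[0],154).round(1)) for b in blobs(im,'blue',60)])
E
```

```text
clock: 36.77
position: [561.7, 87.8, 98.8]
tcp_rot: [[-0.0, 1.0, 0.0], [1.0, 0.0, 0.0], [0.0, 0.0, -1.0]]
contact_force: [0.3, -0.4, 0.3]
finger_gap: 0.995
finger_force: 0.0
clock: 37.27
position: [562.3, 87.8, 190.8]
tcp_rot: [[-0.0, 1.0, 0.004], [1.0, 0.0, -0.0], [-0.0, 0.004, -1.0]]
contact_force: [0.7, 0.0, -0.3]
finger_gap: 0.998
finger_force: 0.0
clock: 38.1
position: [489.4, 349.0, 188.0]
tcp_rot: [[-0.0, 1.0, -0.001], [1.0, 0.0, -0.001], [-0.001, -0.001, -1.0]]
contact_force: [0.1, -0.1, 0.0]
finger_gap: 0.998
finger_force: 0.0
[([215.1, 209.0], 123, array([561.1,  87.4, 154. ])), ([216.3, 228.7], 290, array([511.1,  84.1, 154. ]))]
```

```bash
python3 -m creep '[{"hand":0.0881,"offset":[0,0,0.02],"delta_rot":[0,0,0]},{"hand":0.0881,"offset":[0,0,0.03],"delta_rot":[0,0,0]},{"hand":0.0881,"offset":[0,0,0.03],"delta_rot":[0,0,0]},{"hand":0.0881,"offset":[0,0,0.013],"delta_rot":[0,0,0]},{"hand":0.0881,"offset":[0,0,0.006],"delta_rot":[0,0,0]},{"hand":0.0881,"offset":[0,0,0],"delta_rot":[0,0,0]},{"hand":0.0881,"offset":[0,0,0],"delta_rot":[0,0,0]}]'; python3 -m creep '[{"hand":0.06,"offset":[0,0,0],"delta_rot":[0,0,0]},{"hand":0.04,"offset":[0,0,0],"delta_rot":[0,0,0]},{"hand":0.04,"offset":[0,0,0],"delta_rot":[0,0,0]},{"hand":0.04,"offset":[0,0,0],"delta_rot":[0,0,0]},{"hand":0.04,"offset":[0,0,0],"delta_rot":[0,0,0]},{"hand":0.04,"offset":[0,0,0],"delta_rot":[0,0,0]},{"hand":0.04,"offset":[0,0,0],"delta_rot":[0,0,0]},{"hand":0.04,"offset":[0,0,0],"delta_rot":[0,0,0]},{"hand":0.04,"offset":[0,0,0],"delta_rot":[0,0,0]},{"hand":0.04,"offset":[0,0,0],"delta_rot":[0,0,0]}]';  python3 -m creep '[{"hand":0.04,"offset":[0,0,-0.01],"delta_rot":[0,0,0]},{"hand":0.04,"offset":[0,0,-0.02],"delta_rot":[0,0,0]},{"hand":0.04,"offset":[0,0,-0.03],"delta_rot":[0,0,0]},{"hand":0.04,"offset":[0,0,-0.03],"delta_rot":[0,0,0]},{"hand":0.04,"offset":[0,0,-0.03],"delta_rot":[0,0,0]},{"hand":0.04,"offset":[0,0,-0.03],"delta_rot":[0,0,0]},{"hand":0.04,"offset":[0,0,-0.02],"delta_rot":[0,0,0]},{"hand":0.04,"offset":[0,0,0],"delta_rot":[0,0,0]},{"hand":0.04,"offset":[0,0,0],"delta_rot":[0,0,0]}]'
```

```text
clock: 38.73
position: [490.3, 349.1, 90.7]
tcp_rot: [[0.001, 1.0, 0.001], [1.0, -0.001, 0.0], [0.0, 0.001, -1.0]]
contact_force: [-0.2, 0.4, 1.1]
finger_gap: 0.997
finger_force: 0.0
clock: 39.57
position: [489.7, 349.6, 89.9]
tcp_rot: [[-0.0, 1.0, 0.0], [1.0, 0.0, 0.0], [0.0, 0.0, -1.0]]
contact_force: [0.6, 0.6, 1.6]
finger_gap: 0.534
finger_force: 29.9
clock: 40.32
position: [489.5, 349.6, 260.1]
tcp_rot: [[-0.0, 1.0, 0.001], [1.0, 0.0, 0.0], [0.0, 0.001, -1.0]]
contact_force: [-0.8, 0.7, -1.8]
finger_gap: 0.535
finger_force: 29.9
```

```bash
python3 -m creep '[{"hand":0.04,"offset":[-0.014,0.0028,0],"delta_rot":[0,0,0]},{"hand":0.04,"offset":[-0.0281,0.005,0],"delta_rot":[0,0,0]},{"hand":0.04,"offset":[-0.0281,0.005,0],"delta_rot":[0,0,0]},{"hand":0.04,"offset":[-0.0281,0.005,0],"delta_rot":[0,0,0]},{"hand":0.04,"offset":[-0.0281,0.005,0],"delta_rot":[0,0,0]},{"hand":0.04,"offset":[-0.0281,0.005,0],"delta_rot":[0,0,0]},{"hand":0.04,"offset":[-0.0281,0.005,0],"delta_rot":[0,0,0]},{"hand":0.04,"offset":[-0.0281,0.005,0],"delta_rot":[0,0,0]},{"hand":0.04,"offset":[-0.0281,0.005,0],"delta_rot":[0,0,0]},{"hand":0.04,"offset":[-0.0281,0.005,0],"delta_rot":[0,0,0]}]'; python3 -m creep '[{"hand":0.04,"offset":[-0.0281,0.005,0],"delta_rot":[0,0,0]},{"hand":0.04,"offset":[-0.0281,0.005,0],"delta_rot":[0,0,0]},{"hand":0.04,"offset":[-0.014,0.0028,0],"delta_rot":[0,0,0]},{"hand":0.04,"offset":[0,0,0],"delta_rot":[0,0,0]},{"hand":0.04,"offset":[0,0,0],"delta_rot":[0,0,0]},{"hand":0.04,"offset":[0,0,0],"delta_rot":[0,0,0]}]'; python3 -m creep '[{"hand":0.04,"offset":[0,0,0.015],"delta_rot":[0,0,0]},{"hand":0.04,"offset":[0,0,0.03],"delta_rot":[0,0,0]},{"hand":0.04,"offset":[0,0,0.03],"delta_rot":[0,0,0]},{"hand":0.04,"offset":[0,0,0.03],"delta_rot":[0,0,0]},{"hand":0.04,"offset":[0,0,0.02],"delta_rot":[0,0,0]},{"hand":0.04,"offset":[0,0,0.01],"delta_rot":[0,0,0]},{"hand":0.04,"offset":[0,0,0.005],"delta_rot":[0,0,0]},{"hand":0.04,"offset":[0,0,0],"delta_rot":[0,0,0]},{"hand":0.04,"offset":[0,0,0],"delta_rot":[0,0,0]}]'
```

```text
clock: 41.15
position: [536.6, 80.5, 258.0]
tcp_rot: [[0.0, 1.0, -0.003], [1.0, -0.0, 0.0], [0.0, -0.003, -1.0]]
contact_force: [0.6, 0.4, -1.7]
finger_gap: 0.534
finger_force: 29.9
clock: 41.65
position: [549.7, 13.3, 259.2]
tcp_rot: [[-0.001, 1.0, -0.001], [1.0, 0.001, 0.001], [0.001, -0.001, -1.0]]
contact_force: [-0.7, -0.1, -1.2]
finger_gap: 0.537
finger_force: 30.0
clock: 42.4
position: [550.7, 12.7, 120.9]
tcp_rot: [[-0.001, 1.0, 0.002], [1.0, 0.001, -0.0], [-0.0, 0.002, -1.0]]
contact_force: [0.2, -0.7, -0.9]
finger_gap: 0.542
finger_force: 30.0
```

```bash
python3 -m creep '[{"hand":0.04,"offset":[0,0,0.008],"delta_rot":[0,0,0]},{"hand":0.04,"offset":[0,0,0.006],"delta_rot":[0,0,0]},{"hand":0.04,"offset":[0,0,0.003],"delta_rot":[0,0,0]},{"hand":0.04,"offset":[0,0,0.001],"delta_rot":[0,0,0]},{"hand":0.04,"offset":[0,0,0],"delta_rot":[0,0,0]},{"hand":0.04,"offset":[0,0,0],"delta_rot":[0,0,0]},{"hand":0.04,"offset":[0,0,0],"delta_rot":[0,0,0]}]'
```

```text
clock: 42.98
position: [550.1, 12.4, 101.9]
tcp_rot: [[0.0, 1.0, -0.0], [1.0, -0.0, -0.0], [-0.0, -0.0, -1.0]]
contact_force: [-0.4, 1.4, 0.0]
finger_gap: 0.535
finger_force: 29.9
```

```bash
python3 -m creep '[{"hand":0.04,"offset":[0,0,0.0004],"delta_rot":[0,0,0]},{"hand":0.06,"offset":[0,0,0],"delta_rot":[0,0,0]},{"hand":0.0881,"offset":[0,0,0],"delta_rot":[0,0,0]},{"hand":0.0881,"offset":[0,0,0],"delta_rot":[0,0,0]},{"hand":0.0881,"offset":[0,0,0],"delta_rot":[0,0,0]},{"hand":0.0881,"offset":[0,0,0],"delta_rot":[0,0,0]},{"hand":0.0881,"offset":[0,0,0],"delta_rot":[0,0,0]},{"hand":0.0881,"offset":[0,0,0],"delta_rot":[0,0,0]}]'; python3 -m creep '[{"hand":0.0881,"offset":[0,0,-0.01],"delta_rot":[0,0,0]},{"hand":0.0881,"offset":[0,0,-0.02],"delta_rot":[0,0,0]},{"hand":0.0881,"offset":[0,0,-0.03],"delta_rot":[0,0,0]},{"hand":0.0881,"offset":[0,0,-0.03],"delta_rot":[0,0,0]},{"hand":0.0881,"offset":[0,0,0],"delta_rot":[0,0,0]},{"hand":0.0881,"offset":[0,0,0],"delta_rot":[0,0,0]}]'; python3 -m creep '[{"hand":0.0881,"offset":[0.0372,-0.0055,0],"delta_rot":[0,0,0]},{"hand":0.0881,"offset":[0.0372,-0.0055,0],"delta_rot":[0,0,0]},{"hand":0.0881,"offset":[0.0372,-0.0055,0],"delta_rot":[0,0,0]},{"hand":0.0881,"offset":[0.0372,-0.0055,0],"delta_rot":[0,0,0]},{"hand":0.0881,"offset":[0.0372,-0.0055,0],"delta_rot":[0,0,0]},{"hand":0.0881,"offset":[0.0372,-0.0055,0],"delta_rot":[0,0,0]},{"hand":0.0881,"offset":[0.0372,-0.0055,0],"delta_rot":[0,0,0]},{"hand":0.0881,"offset":[0.0372,-0.0055,0],"delta_rot":[0,0,0]},{"hand":0.0881,"offset":[0.0372,-0.0055,0],"delta_rot":[0,0,0]},{"hand":0.0881,"offset":[0.0372,-0.0055,0],"delta_rot":[0,0,0]}]'; python3 -m creep '[{"hand":0.0881,"offset":[0.0372,-0.0055,0],"delta_rot":[0,0,0]},{"hand":0.0881,"offset":[0,0,0],"delta_rot":[0,0,0]},{"hand":0.0881,"offset":[0,0,0],"delta_rot":[0,0,0]},{"hand":0.0881,"offset":[0,0,0],"delta_rot":[0,0,0]}]'; python3 - <<'E'
from h import *
im=env.read_camera('top');cv2.imwrite('pics/top6.png',im)
for n in ['blue','red']:print([(b[0],b[1],atz('top',*b[0],154).round(1)) for b in blobs(im,n,60)])
E
```

```text
clock: 43.65
position: [550.2, 12.5, 101.4]
tcp_rot: [[0.0, 1.0, -0.0], [1.0, -0.0, -0.0], [-0.0, -0.0, -1.0]]
contact_force: [0.6, 0.3, 0.2]
finger_gap: 0.995
finger_force: 0.0
clock: 44.15
position: [550.7, 12.4, 193.2]
tcp_rot: [[-0.0, 1.0, 0.003], [1.0, 0.0, -0.001], [-0.001, 0.003, -1.0]]
contact_force: [-0.7, -0.2, -0.6]
finger_gap: 0.998
finger_force: 0.0
clock: 44.98
position: [494.0, 386.1, 190.1]
tcp_rot: [[-0.0, 1.0, -0.002], [1.0, 0.0, -0.001], [-0.001, -0.002, -1.0]]
contact_force: [0.6, -0.3, -0.3]
finger_gap: 1.002
finger_force: 0.0
clock: 45.32
position: [489.4, 421.1, 190.3]
tcp_rot: [[-0.0, 1.0, -0.002], [1.0, 0.0, -0.001], [-0.001, -0.002, -1.0]]
contact_force: [0.5, -0.7, -0.2]
finger_gap: 1.0
finger_force: 0.0
[([215.1, 209.0], 123, array([561.1,  87.4, 154. ])), ([216.3, 228.7], 290, array([511.1,  84.1, 154. ]))]
[([244.3, 213.0], 128, array([550.5,  13.5, 154. ])), ([242.8, 232.8], 307, array([500.4,  17.4, 154. ]))]
```

```bash
python3 -m creep '[{"hand":0.0881,"offset":[0,0,0.02],"delta_rot":[0,0,0]},{"hand":0.0881,"offset":[0,0,0.03],"delta_rot":[0,0,0]},{"hand":0.0881,"offset":[0,0,0.03],"delta_rot":[0,0,0]},{"hand":0.0881,"offset":[0,0,0.014],"delta_rot":[0,0,0]},{"hand":0.0881,"offset":[0,0,0.008],"delta_rot":[0,0,0]},{"hand":0.0881,"offset":[0,0,0],"delta_rot":[0,0,0]},{"hand":0.0881,"offset":[0,0,0],"delta_rot":[0,0,0]}]'; python3 -m creep '[{"hand":0.06,"offset":[0,0,0],"delta_rot":[0,0,0]},{"hand":0.04,"offset":[0,0,0],"delta_rot":[0,0,0]},{"hand":0.04,"offset":[0,0,0],"delta_rot":[0,0,0]},{"hand":0.04,"offset":[0,0,0],"delta_rot":[0,0,0]},{"hand":0.04,"offset":[0,0,0],"delta_rot":[0,0,0]},{"hand":0.04,"offset":[0,0,0],"delta_rot":[0,0,0]},{"hand":0.04,"offset":[0,0,0],"delta_rot":[0,0,0]},{"hand":0.04,"offset":[0,0,0],"delta_rot":[0,0,0]},{"hand":0.04,"offset":[0,0,0],"delta_rot":[0,0,0]},{"hand":0.04,"offset":[0,0,0],"delta_rot":[0,0,0]}]';  python3 -m creep '[{"hand":0.04,"offset":[0,0,-0.01],"delta_rot":[0,0,0]},{"hand":0.04,"offset":[0,0,-0.02],"delta_rot":[0,0,0]},{"hand":0.04,"offset":[0,0,-0.03],"delta_rot":[0,0,0]},{"hand":0.04,"offset":[0,0,-0.03],"delta_rot":[0,0,0]},{"hand":0.04,"offset":[0,0,-0.03],"delta_rot":[0,0,0]},{"hand":0.04,"offset":[0,0,-0.03],"delta_rot":[0,0,0]},{"hand":0.04,"offset":[0,0,-0.02],"delta_rot":[0,0,0]},{"hand":0.04,"offset":[0,0,0],"delta_rot":[0,0,0]},{"hand":0.04,"offset":[0,0,0],"delta_rot":[0,0,0]}]'
```

```text
clock: 45.95
position: [490.3, 421.2, 90.3]
tcp_rot: [[0.001, 1.0, 0.001], [1.0, -0.001, 0.0], [0.0, 0.001, -1.0]]
contact_force: [0.5, -0.2, 0.5]
finger_gap: 1.003
finger_force: 0.0
clock: 46.78
position: [489.8, 421.7, 89.6]
tcp_rot: [[0.0, 1.0, 0.0], [1.0, -0.0, 0.0], [0.0, 0.0, -1.0]]
contact_force: [0.7, -0.5, 0.7]
finger_gap: 0.531
finger_force: 30.0
clock: 47.53
position: [489.6, 421.6, 259.5]
tcp_rot: [[-0.0, 1.0, 0.001], [1.0, 0.0, 0.0], [0.0, 0.001, -1.0]]
contact_force: [-0.1, -1.2, -2.5]
finger_gap: 0.536
finger_force: 30.0
```

```bash
python3 -m creep '[{"hand":0.04,"offset":[-0.0142,0.0014,0],"delta_rot":[0,0,0]},{"hand":0.04,"offset":[-0.0284,0.0028,0],"delta_rot":[0,0,0]},{"hand":0.04,"offset":[-0.0284,0.0028,0],"delta_rot":[0,0,0]},{"hand":0.04,"offset":[-0.0284,0.0028,0],"delta_rot":[0,0,0]},{"hand":0.04,"offset":[-0.0284,0.0028,0],"delta_rot":[0,0,0]},{"hand":0.04,"offset":[-0.0284,0.0028,0],"delta_rot":[0,0,0]},{"hand":0.04,"offset":[-0.0284,0.0028,0],"delta_rot":[0,0,0]},{"hand":0.04,"offset":[-0.0284,0.0028,0],"delta_rot":[0,0,0]},{"hand":0.04,"offset":[-0.0284,0.0028,0],"delta_rot":[0,0,0]},{"hand":0.04,"offset":[-0.0284,0.0028,0],"delta_rot":[0,0,0]}]'; python3 -m creep '[{"hand":0.04,"offset":[-0.0284,0.0028,0],"delta_rot":[0,0,0]},{"hand":0.04,"offset":[-0.0284,0.0028,0],"delta_rot":[0,0,0]},{"hand":0.04,"offset":[-0.0284,0.0028,0],"delta_rot":[0,0,0]},{"hand":0.04,"offset":[-0.0284,0.0028,0],"delta_rot":[0,0,0]},{"hand":0.04,"offset":[-0.0284,0.0028,0],"delta_rot":[0,0,0]},{"hand":0.04,"offset":[-0.0284,0.0028,0],"delta_rot":[0,0,0]},{"hand":0.04,"offset":[-0.0284,0.0028,0],"delta_rot":[0,0,0]},{"hand":0.04,"offset":[-0.0142,0.0014,0],"delta_rot":[0,0,0]},{"hand":0.04,"offset":[0,0,0],"delta_rot":[0,0,0]},{"hand":0.04,"offset":[0,0,0],"delta_rot":[0,0,0]}]'; python3 -m creep '[{"hand":0.04,"offset":[0,0,0.015],"delta_rot":[0,0,0]},{"hand":0.04,"offset":[0,0,0.03],"delta_rot":[0,0,0]},{"hand":0.04,"offset":[0,0,0.03],"delta_rot":[0,0,0]},{"hand":0.04,"offset":[0,0,0.03],"delta_rot":[0,0,0]},{"hand":0.04,"offset":[0,0,0.02],"delta_rot":[0,0,0]},{"hand":0.04,"offset":[0,0,0.01],"delta_rot":[0,0,0]},{"hand":0.04,"offset":[0,0,0.005],"delta_rot":[0,0,0]},{"hand":0.04,"offset":[0,0,0],"delta_rot":[0,0,0]},{"hand":0.04,"offset":[0,0,0],"delta_rot":[0,0,0]},{"hand":0.04,"offset":[0,0,0],"delta_rot":[0,0,0]}]'
```

```text
clock: 48.37
position: [515.3, 150.5, 257.2]
tcp_rot: [[-0.0, 1.0, -0.004], [1.0, 0.0, -0.0], [-0.0, -0.004, -1.0]]
contact_force: [0.1, 1.0, -3.1]
finger_gap: 0.538
finger_force: 30.0
clock: 49.2
position: [536.8, -60.9, 258.1]
tcp_rot: [[0.001, 1.0, -0.002], [1.0, -0.001, 0.001], [0.001, -0.002, -1.0]]
contact_force: [-0.3, 0.0, -2.6]
finger_gap: 0.538
finger_force: 30.0
clock: 50.03
position: [537.9, -61.1, 120.7]
tcp_rot: [[-0.0, 1.0, 0.002], [1.0, 0.0, -0.001], [-0.001, 0.002, -1.0]]
contact_force: [0.6, -0.3, -2.6]
finger_gap: 0.535
finger_force: 30.0
```

```bash
python3 -m creep '[{"hand":0.04,"offset":[0,0,0.008],"delta_rot":[0,0,0]},{"hand":0.04,"offset":[0,0,0.006],"delta_rot":[0,0,0]},{"hand":0.04,"offset":[0,0,0.003],"delta_rot":[0,0,0]},{"hand":0.04,"offset":[0,0,0.001],"delta_rot":[0,0,0]},{"hand":0.04,"offset":[0,0,0],"delta_rot":[0,0,0]},{"hand":0.04,"offset":[0,0,0],"delta_rot":[0,0,0]},{"hand":0.04,"offset":[0,0,0],"delta_rot":[0,0,0]}]'
```

```text
clock: 50.62
position: [537.1, -61.1, 101.5]
tcp_rot: [[-0.0, 1.0, -0.0], [1.0, 0.0, 0.0], [0.0, -0.0, -1.0]]
contact_force: [-1.2, 0.9, 1.5]
finger_gap: 0.537
finger_force: 30.0
```

Contact, so I release, rise, retreat to the left, then look.

```bash
python3 -m creep '[{"hand":0.06,"offset":[0,0,0],"delta_rot":[0,0,0]},{"hand":0.0881,"offset":[0,0,0],"delta_rot":[0,0,0]},{"hand":0.0881,"offset":[0,0,0],"delta_rot":[0,0,0]},{"hand":0.0881,"offset":[0,0,0],"delta_rot":[0,0,0]},{"hand":0.0881,"offset":[0,0,0],"delta_rot":[0,0,0]},{"hand":0.0881,"offset":[0,0,0],"delta_rot":[0,0,0]},{"hand":0.0881,"offset":[0,0,0],"delta_rot":[0,0,0]},{"hand":0.0881,"offset":[0,0,0],"delta_rot":[0,0,0]}]'; python3 -m creep '[{"hand":0.0881,"offset":[0,0,-0.01],"delta_rot":[0,0,0]},{"hand":0.0881,"offset":[0,0,-0.02],"delta_rot":[0,0,0]},{"hand":0.0881,"offset":[0,0,-0.03],"delta_rot":[0,0,0]},{"hand":0.0881,"offset":[0,0,-0.03],"delta_rot":[0,0,0]},{"hand":0.0881,"offset":[0,0,-0.03],"delta_rot":[0,0,0]},{"hand":0.0881,"offset":[0,0,0],"delta_rot":[0,0,0]}]'; python3 -m creep '[{"hand":0.0881,"offset":[0.0372,-0.0055,0],"delta_rot":[0,0,0]},{"hand":0.0881,"offset":[0.0372,-0.0055,0],"delta_rot":[0,0,0]},{"hand":0.0881,"offset":[0.0372,-0.0055,0],"delta_rot":[0,0,0]},{"hand":0.0881,"offset":[0.0372,-0.0055,0],"delta_rot":[0,0,0]},{"hand":0.0881,"offset":[0.0372,-0.0055,0],"delta_rot":[0,0,0]},{"hand":0.0881,"offset":[0.0372,-0.0055,0],"delta_rot":[0,0,0]},{"hand":0.0881,"offset":[0.0372,-0.0055,0],"delta_rot":[0,0,0]},{"hand":0.0881,"offset":[0.0372,-0.0055,0],"delta_rot":[0,0,0]},{"hand":0.0881,"offset":[0.0372,-0.0055,0],"delta_rot":[0,0,0]},{"hand":0.0881,"offset":[0,0,0],"delta_rot":[0,0,0]}]'; python3 - <<'E'
from h import *
im=env.read_camera('top');sc=env.read_camera('scene');cv2.imwrite('pics/scene7.png',sc)
for c,i in(('top',im),('scene',sc)):
  for n in ['blue','red','yellow']:print(c,n,[(b[0],b[1],atz(c,*b[0],154).round(1)) for b in blobs(i,n,60)])
cv2.imwrite('pics/c7.png',cv2.resize(np.hstack([im[175:265,195:305],im[175:265,350:420]]),None,fx=4.4,fy=4.4,interpolation=cv2.INTER_CUBIC))
E
```

```text
clock: 51.28
position: [537.3, -61.2, 101.4]
tcp_rot: [[-0.0, 1.0, 0.0], [1.0, 0.0, -0.0], [-0.0, 0.0, -1.0]]
contact_force: [0.1, 0.3, -0.8]
finger_gap: 1.0
finger_force: 0.0
clock: 51.78
position: [539.1, -61.6, 228.0]
tcp_rot: [[-0.0, 1.0, 0.01], [1.0, 0.0, -0.003], [-0.003, 0.01, -1.0]]
contact_force: [0.3, 0.2, 0.8]
finger_gap: 1.003
finger_force: 0.0
clock: 52.62
position: [486.0, 278.8, 221.4]
tcp_rot: [[-0.005, 1.0, -0.0], [1.0, 0.005, 0.001], [0.001, -0.0, -1.0]]
contact_force: [-0.4, 0.4, 0.0]
finger_gap: 0.997
finger_force: 0.0
top blue [([215.2, 209.0], 124, array([561.1,  87.2, 154. ])), ([216.3, 228.7], 291, array([511.1,  84.1, 154. ]))]
top red [([244.3, 213.0], 128, array([550.5,  13.5, 154. ])), ([242.8, 232.8], 307, array([500.4,  17.4, 154. ]))]
top yellow [([258.4, 162.8], 98, array([680.6, -23.2, 154. ])), ([269.5, 234.7], 347, array([495.2, -49.7, 154. ])), ([272.9, 218.3], 128, array([536.6, -58.8, 154. ]))]
scene blue [([273.3, 136.7], 143, array([561.9,  89.5, 154. ])), ([260.5, 168.7], 145, array([611.3,  10.5, 154. ]))]
scene red [([500.7, 1.5], 90, array([596.9, 899.9, 154. ])), ([244.3, 150.6], 157, array([551.2,  14.4, 154. ])), ([232.7, 180.9], 177, array([598.4, -55.1, 154. ]))]
scene yellow [([214.0, 163.7], 171, array([537.5, -58.5, 154. ])), ([203.8, 193.5], 199, array([ 585.2, -120.9,  154. ])), ([277.6, 243.6], 196, array([769.4, -78.8, 154. ]))]
```

View pics/c7.png

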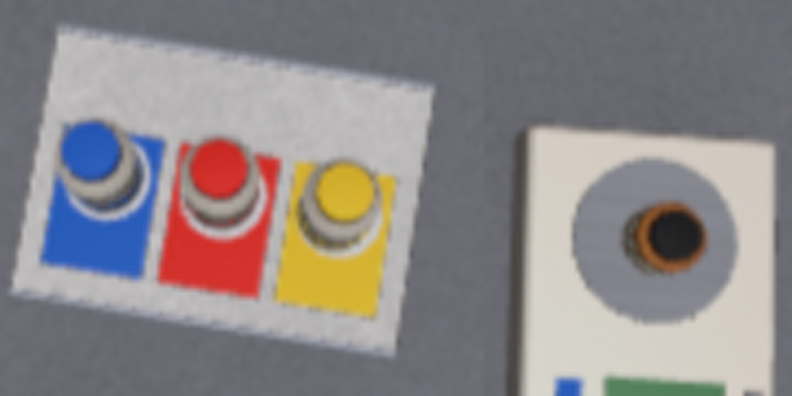

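View pics/scene7.png

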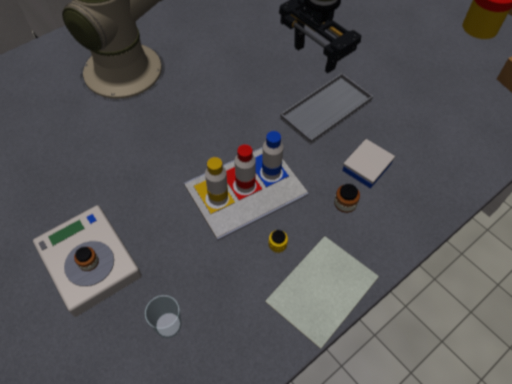

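Everything is standing on the right pads and the jar is centred on the pan. The yellow bottle (crop 347,215) sits about 2.5 mm towards +y on its circle. There is plenty of time, so I nudge it with a regrasp.

```bash
python3 -m creep '[{"hand":0.0881,"offset":[-0.0347,0.0055,0],"delta_rot":[0,0,0]},{"hand":0.0881,"offset":[-0.0372,0.0055,0],"delta_rot":[0,0,0]},{"hand":0.0881,"offset":[-0.0372,0.0055,0],"delta_rot":[0,0,0]},{"hand":0.0881,"offset":[-0.0372,0.0055,0],"delta_rot":[0,0,0]},{"hand":0.0881,"offset":[-0.0372,0.0055,0],"delta_rot":[0,0,0]},{"hand":0.0881,"offset":[-0.0372,0.0055,0],"delta_rot":[0,0,0]},{"hand":0.0881,"offset":[-0.0372,0.0055,0],"delta_rot":[0,0,0]},{"hand":0.0881,"offset":[-0.0372,0.0055,0],"delta_rot":[0,0,0]},{"hand":0.0881,"offset":[-0.0372,0.0055,0],"delta_rot":[0,0,0]},{"hand":0.0881,"offset":[0,0,0],"delta_rot":[0,0,0]}]'; python3 -m creep '[{"hand":0.0881,"offset":[0,0,0],"delta_rot":[0,0,0]},{"hand":0.0881,"offset":[0,0,0],"delta_rot":[0,0,0]},{"hand":0.0881,"offset":[0,0,0],"delta_rot":[0,0,0]}]'
```

```text
clock: 53.55
position: [537.2, -65.7, 221.3]
tcp_rot: [[0.007, 1.0, -0.0], [1.0, -0.007, -0.002], [-0.002, -0.0, -1.0]]
contact_force: [0.3, -0.3, 0.3]
finger_gap: 1.0
finger_force: 0.0
clock: 53.8
position: [537.0, -58.1, 221.6]
tcp_rot: [[-0.001, 1.0, 0.0], [1.0, 0.001, 0.0], [0.0, 0.0, -1.0]]
contact_force: [-0.1, 0.6, 0.8]
finger_gap: 1.005
finger_force: 0.0
```

```bash
python3 -m creep '[{"hand":0.0881,"offset":[0,0,0.02],"delta_rot":[0,0,0]},{"hand":0.0881,"offset":[0,0,0.03],"delta_rot":[0,0,0]},{"hand":0.0881,"offset":[0,0,0.03],"delta_rot":[0,0,0]},{"hand":0.0881,"offset":[0,0,0.025],"delta_rot":[0,0,0]},{"hand":0.0881,"offset":[0,0,0.01],"delta_rot":[0,0,0]},{"hand":0.0881,"offset":[0,0,0.004],"delta_rot":[0,0,0]},{"hand":0.0881,"offset":[0,0,0],"delta_rot":[0,0,0]},{"hand":0.0881,"offset":[0,0,0],"delta_rot":[0,0,0]}]'; python3 -m creep '[{"hand":0.06,"offset":[0,0,0],"delta_rot":[0,0,0]},{"hand":0.04,"offset":[0,0,0],"delta_rot":[0,0,0]},{"hand":0.04,"offset":[0,0,0],"delta_rot":[0,0,0]},{"hand":0.04,"offset":[0,0,0],"delta_rot":[0,0,0]},{"hand":0.04,"offset":[0,0,0],"delta_rot":[0,0,0]},{"hand":0.04,"offset":[0,0,0],"delta_rot":[0,0,0]},{"hand":0.04,"offset":[0,0,0],"delta_rot":[0,0,0]},{"hand":0.04,"offset":[0,0,0],"delta_rot":[0,0,0]},{"hand":0.04,"offset":[0,0,0],"delta_rot":[0,0,0]},{"hand":0.04,"offset":[0,0,0],"delta_rot":[0,0,0]}]'; python3 -m creep '[{"hand":0.04,"offset":[0,0,-0.003],"delta_rot":[0,0,0]},{"hand":0.04,"offset":[0,0,-0.003],"delta_rot":[0,0,0]},{"hand":0.04,"offset":[-0.0027,0,0],"delta_rot":[0,0,0]},{"hand":0.04,"offset":[0,0,0],"delta_rot":[0,0,0]},{"hand":0.04,"offset":[0,0,0.003],"delta_rot":[0,0,0]},{"hand":0.04,"offset":[0,0,0.003],"delta_rot":[0,0,0]},{"hand":0.04,"offset":[0,0,0],"delta_rot":[0,0,0]},{"hand":0.04,"offset":[0,0,0],"delta_rot":[0,0,0]},{"hand":0.04,"offset":[0,0,0],"delta_rot":[0,0,0]}]'
```

```text
clock: 54.47
position: [538.0, -58.5, 103.8]
tcp_rot: [[-0.001, 1.0, 0.002], [1.0, 0.001, -0.001], [-0.001, 0.002, -1.0]]
contact_force: [0.0, -0.9, 0.2]
finger_gap: 0.999
finger_force: 0.0
clock: 55.3
position: [537.3, -58.7, 102.5]
tcp_rot: [[0.0, 1.0, 0.0], [1.0, -0.0, -0.0], [-0.0, 0.0, -1.0]]
contact_force: [0.2, 0.2, 1.3]
finger_gap: 0.535
finger_force: 30.0
clock: 56.05
position: [537.3, -61.4, 102.4]
tcp_rot: [[-0.0, 1.0, 0.0], [1.0, 0.0, -0.0], [-0.0, 0.0, -1.0]]
contact_force: [0.4, -0.2, 0.3]
finger_gap: 0.541
finger_force: 30.5
```

```bash
python3 -m creep '[{"hand":0.06,"offset":[0,0,0],"delta_rot":[0,0,0]},{"hand":0.0881,"offset":[0,0,0],"delta_rot":[0,0,0]},{"hand":0.0881,"offset":[0,0,0],"delta_rot":[0,0,0]},{"hand":0.0881,"offset":[0,0,0],"delta_rot":[0,0,0]},{"hand":0.0881,"offset":[0,0,0],"delta_rot":[0,0,0]},{"hand":0.0881,"offset":[0,0,0],"delta_rot":[0,0,0]},{"hand":0.0881,"offset":[0,0,0],"delta_rot":[0,0,0]},{"hand":0.0881,"offset":[0,0,0],"delta_rot":[0,0,0]}]'; python3 -m creep '[{"hand":0.0881,"offset":[0,0,-0.01],"delta_rot":[0,0,0]},{"hand":0.0881,"offset":[0,0,-0.02],"delta_rot":[0,0,0]},{"hand":0.0881,"offset":[0,0,-0.03],"delta_rot":[0,0,0]},{"hand":0.0881,"offset":[0,0,-0.03],"delta_rot":[0,0,0]},{"hand":0.0881,"offset":[0,0,-0.03],"delta_rot":[0,0,0]},{"hand":0.0881,"offset":[0,0,0],"delta_rot":[0,0,0]}]'; python3 -m creep '[{"hand":0.0881,"offset":[0.0372,-0.0055,0],"delta_rot":[0,0,0]},{"hand":0.0881,"offset":[0.0372,-0.0055,0],"delta_rot":[0,0,0]},{"hand":0.0881,"offset":[0.0372,-0.0055,0],"delta_rot":[0,0,0]},{"hand":0.0881,"offset":[0.0372,-0.0055,0],"delta_rot":[0,0,0]},{"hand":0.0881,"offset":[0.0372,-0.0055,0],"delta_rot":[0,0,0]},{"hand":0.0881,"offset":[0.0372,-0.0055,0],"delta_rot":[0,0,0]},{"hand":0.0881,"offset":[0.0372,-0.0055,0],"delta_rot":[0,0,0]},{"hand":0.0881,"offset":[0.0372,-0.0055,0],"delta_rot":[0,0,0]},{"hand":0.0881,"offset":[0,0,0],"delta_rot":[0,0,0]},{"hand":0.0881,"offset":[0,0,0],"delta_rot":[0,0,0]}]'; python3 -m creep '[{"hand":0.0881,"offset":[0,0,0],"delta_rot":[0,0,0]},{"hand":0.0881,"offset":[0,0,0],"delta_rot":[0,0,0]},{"hand":0.0881,"offset":[0,0,0],"delta_rot":[0,0,0]},{"hand":0.0881,"offset":[0,0,0],"delta_rot":[0,0,0]}]'; python3 - <<'E'
from h import *
im=env.read_camera('top')
for n in ['blue','red','yellow']:print(n,[(b[0],b[1],atz('top',*b[0],154).round(1)) for b in blobs(im,n,60)])
cv2.imwrite('pics/c8.png',cv2.resize(np.hstack([im[135:265,195:305],im[135:265,345:425]]),None,fx=4,fy=4,interpolation=cv2.INTER_CUBIC))
E
```

```text
clock: 56.72
position: [537.2, -61.3, 102.4]
tcp_rot: [[0.0, 1.0, -0.0], [1.0, -0.0, 0.0], [0.0, -0.0, -1.0]]
contact_force: [-0.6, 0.2, 0.6]
finger_gap: 0.996
finger_force: 0.0
clock: 57.22
position: [539.1, -61.8, 229.0]
tcp_rot: [[-0.0, 1.0, 0.01], [1.0, 0.0, -0.003], [-0.003, 0.01, -1.0]]
contact_force: [-0.0, -1.3, 0.9]
finger_gap: 0.994
finger_force: 0.0
clock: 58.05
position: [492.7, 237.5, 222.4]
tcp_rot: [[-0.003, 1.0, -0.0], [1.0, 0.003, -0.0], [-0.0, -0.0, -1.0]]
contact_force: [1.0, -0.7, 0.2]
finger_gap: 1.001
finger_force: 0.0
clock: 58.38
position: [493.6, 235.3, 222.5]
tcp_rot: [[0.002, 1.0, -0.0], [1.0, -0.002, -0.0], [-0.0, -0.0, -1.0]]
contact_force: [-0.6, 0.0, 0.4]
finger_gap: 0.997
finger_force: 0.0
blue [([215.1, 209.0], 123, array([561.1,  87.4, 154. ])), ([216.3, 228.8], 289, array([510.9,  84.1, 154. ]))]
red [([244.3, 213.0], 128, array([550.5,  13.5, 154. ])), ([242.9, 232.9], 306, array([500.2,  17.2, 154. ]))]
yellow [([258.5, 162.6], 99, array([681.2, -23.5, 154. ])), ([269.0, 235.6], 327, array([493. , -48.4, 154. ])), ([274.0, 218.3], 128, array([536.6, -61.6, 154. ]))]
```

View pics/c8.png

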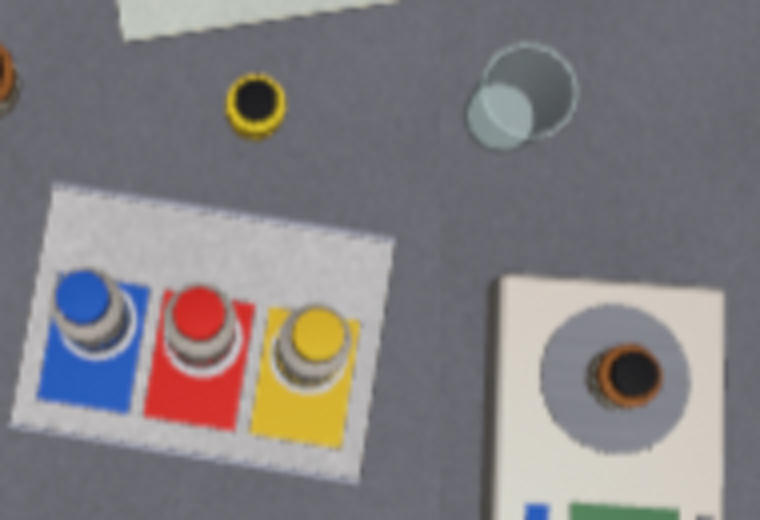

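The final crop shows the three bottles standing on the circles of the matching pads (blue at 90,315; red at 202,330; yellow at 314,345). The jar is centred on the pan (635,375) and the beaker has not moved.

```bash
python3 -c "
from plant import env
print(env.job_done())"
```

```text
the job is handed in; nothing more can be done
None
```

I handed the job in at about 58 s: all three bottles stand on their matching circles (within about 1–2 mm by the camera), the amber jar is within about 2 mm of the middle of the pan, and the beaker was not moved.

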